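# Fetch the check weight from behind the sample bottles

### The arm

A 6-joint arm with a two-finger parallel gripper is mounted at the origin on the work surface. World frame = base frame: x ahead of the robot, y to its left, z up, the work surface at z = 0. Lengths are in mm, angles in rad, forces in N, time in s.
With the tool pointing down it reaches from about 400 to 925 mm from the base axis. Payload 12.5 kg.
Tool frame: the origin (TCP) lies on the mounting face of the last link; the fingertips stand 190 mm ahead of it and the grasp point (between the pads) lies 171 mm ahead of it; z points along the fingers, y is the line along which they close (so a half turn about z gives the same grasp; the last joint's range is limited). The gripper opens to 95 mm and grips with 3 to 60 N. Pads are 20 mm wide; open, the fingers measure 119 mm over their backs; the gripper's body (75 mm by 180 mm) begins 59 mm behind the grasp point.
Start: joints at [1.156, 0.491, 1.559, -0, 1.092, -0.106], TCP at [189.923, 595.444, 404.761] pointing down, gripper open.
Joint ranges: [-3.1, 3.1], [-0.84, 2.19], [0.05, 2.79], [-1.13, 4.28], [0.06, 2.93], [-2.69, 2.69]. Speed limits (rad/s): [2.22, 2.22, 2.79, 3.14, 3.14, 3.14].

### API

Orientations are given as [roll, pitch, yaw] about the fixed x, y, z axes, in that order (R = Rz(yaw) Ry(pitch) Rx(roll)).
In Python, from cell import * gives the robot as it stands.
- The arm moves only by the tool arm_command, never from a script. Its argument "rows" is a list that holds one entry, the list of rows, each a list of 7 numbers: the shift along the tool's x, y, z normalised to -1 to 1, where 1 is 0.15 m, then the turn, a rotation vector about the tool's x, y, z normalised to -1 to 1, where 1 is 360 degrees, then the opening, from -1 (shut) to 1 (fully open). A call has 1 to 10 rows; each row is the pose to reach, as a shift and turn from the pose commanded when the call began, along the tool's axes at that moment, turning the shorter way round; what a row does not reach only later rows make up. A row lasts 1/12 s, in which the tool goes at most 41.7 mm and 7.16 degrees, less where a joint would pass 70% of its speed; a pose out of reach is approached as far as the arm can. A call with a number of a shift or a turn outside -1 to 1 is refused whole. A call with a gripper value outside its range is refused whole. The fingers move at their own pace and stop on an object; the grip force is fixed at half the most. Time passes only in rows, so rows that repeat a pose let the fingers close. It gives the time, the measured TCP pose, the force, the opening and the grip force at its end, in the units of the state.
- state(): the state, without advancing time (a new reading comes with each control period).
- read_camera(name): name is "scene" or "top"; returns (picture, depth): 480x640x3 uint8, red, green, blue; 480x640 float32, mm along the optical axis (not along the pixel's ray), 0 where there is no reading.
- get_calibration(name): a dict with "camera_matrix" (3x3 intrinsics, pixels), "D" ([k1, k2, p1, p2, k3] as OpenCV has them; the pictures are not rectified), "position" and "orientation" of the camera in the world. Camera axes: x right, y up, looking along -z (the intrinsics and any distortion apply to the point x, -y, -z); pixel columns grow to the right and rows downward; lengths in mm; the calibration is good to about 2 mm. A picture is of the moment at which its call begins. get_calibration takes no time and is no camera call.
- job_done(): hands the job in; it is judged then, once.
The state is a dict: "t": time; "joints": joint angles; "qvel": joint speeds; "tau": joint torques, N m; "eef_pos": TCP position; "tcp_rot": TCP orientation; "ft_force": force on the tool from outside, world axes, zero at the start; "moment": the same for the moment, N m; "opening": opening from 0.0 (shut) to 1.0 (fully open); "grip_force": force on a finger pad.
Only numpy, scipy, OpenCV 4.12 (cv2) and the standard library are available. Lean on these libraries where they do the work, as an engineer would, in place of code of your own. Each camera call takes 0.05 s, during which the arm holds its last target. There are 200 camera calls.

### The job

The moisture analyser is due for its check: clear the three sample bottles out of the white rack into the empty blue tray, all three before touching the steel check weight behind them, then stand the weight upright in the middle of the analyser's steel pan. Only then put each bottle back, upright, on the very spot in the rack where it stood at the start. Keep everything upright, set things down without dropping them, and leave the little white crucible in the rack where it is.

Things in the scene. Friction and masses are not known exactly. Their poses are not given: they have to be found in the camera images.
- weight: Loose polished-steel check weight, 0.3 kg, standing: cylinder 34 mm in diameter and 40 mm high, above it a 16 mm neck and a round knob 24 mm in diameter from 48 to 60 mm (total height 60 mm). Origin: centre of its underside, z up. It starts in the back row of the rack, left or right.
- bottle_red: Loose sample bottle, white body, red cap. Upright round bottle, 0.16 kg: body 46 mm in diameter from the underside to 84 mm, screw cap 42 mm in diameter from 84 to 120 mm (total height 120 mm; cap fixed on). Origin: centre of the underside, z up. It starts on one of the three grey spots of the rack; which one changes every time.
- bottle_green: Loose sample bottle, amber-brown body, green cap. Upright round bottle, 0.16 kg: body 46 mm in diameter from the underside to 84 mm, screw cap 42 mm in diameter from 84 to 120 mm (total height 120 mm; cap fixed on). Origin: centre of the underside, z up. It starts on one of the three grey spots of the rack; which one changes every time.
- bottle_yellow: Loose sample bottle, grey body, yellow cap. Upright round bottle, 0.16 kg: body 46 mm in diameter from the underside to 84 mm, screw cap 42 mm in diameter from 84 to 120 mm (total height 120 mm; cap fixed on). Origin: centre of the underside, z up. It starts on one of the three grey spots of the rack; which one changes every time.
- crucible: Loose small white ceramic crucible (open cup), 38 mm in diameter at the rim, 30 mm high, in the back row of the rack beside the weight (90 mm apart). Origin: centre of its underside. To be left alone.
- rack: Fixed low white rack, 170 mm (its x) by 230 mm (its y). Origin: centre of the underside, at table height; floor 6 mm up, rim 5 mm thick, 14 mm high. Three grey spots, 52 mm across, at rack x -35 mm, y -64, 0, +64 mm; a bottle starts within 5 mm of each spot's centre. Weight and crucible start near x +33 mm, y -45 or +45 mm. Its x axis points roughly away from the robot.
- tray: Fixed low blue tray, empty: 200 mm (its x) by 230 mm (its y). Origin: centre of the underside, on the table; floor 5 mm above it, rim 5 mm thick and 18 mm high all round. The side area for the bottles; rack and tray may change places.
- analyser: Fixed white moisture analyser, blue foot, 330 by 200 mm, hood open. Origin: at table height, below the pan's centre. Pan: flat round steel plate, 88 mm across, top 76 mm above the origin; thin rim 98 mm across, top at 80 mm. x axis points from the pan to the open hood, which leans back, begins 100 mm from the pan's centre and is 250 mm tall; display towards -x, lower than the pan.

How it is judged:
By the outcome, as a careful person would: the job done as asked, in the order asked, and still so for the second after the job is handed in, with the robot touching nothing.
It also fails if it takes over 141 s, if anything falls off the work surface, if the arm or the gripper's body presses on something with over 40 N, if the wrist force passes 120 N, or if a joint passes its speed limit or range.

## Working session

There is one attempt and no reset: what is moved stays moved. The work goes in short steps, Python scripts to look and compute and a tool call to move; the robot and the scene stay as the last step left them, time stands still between calls to the robot, and variables do not carry over. Pictures are saved under pics/ and viewed, at most 14 in all, crops included, and the job is handed in when it is done.

Besides the shell and the picture viewer there is one more tool, called after ">>>" by a JSON object that holds its "name" and its "arguments". arm_command: Moves the arm, as the interface text tells. Its arguments: {"type":"object","properties":{"rows":{"type":"array","items":{"type":"array","items":{"type":"array","items":{"type":"number","minimum":-1,"maximum":1}}}}},"required":["rows"]}

```bash
mkdir -p pics; ls; cat > h.py <<'E'
from cell import *
import numpy as np, cv2
from scipy.spatial.transform import Rotation as R
def grab(n):
    p,d=read_camera(n); np.savez('%s.npz'%n,p=p,d=d); return p,d
def load(n):
    z=np.load('%s.npz'%n); return z['p'],z['d']
def cal(n):
    c=get_calibration(n); o=c['orientation']; o=np.array(o)
    M=R.from_euler('xyz',o).as_matrix() if o.shape==(3,) else o
    return np.array(c['camera_matrix']),np.array(c['D'],float),np.array(c['position'],float),M
def cloud(n,d):
    K,D,P,M=cal(n); h,w=d.shape
    u,v=np.meshgrid(np.arange(w),np.arange(h))
    q=cv2.undistortPoints(np.stack([u,v],-1).reshape(-1,1,2).astype(float),K,D).reshape(h,w,2)
    c=np.stack([q[...,0]*d,-q[...,1]*d,-d],-1)
    return c@M.T+P
def ray(n,u,v,z):
    K,D,P,M=cal(n); q=cv2.undistortPoints(np.array([[[u,v]]],float),K,D)[0,0]
    r=M@np.array([q[0],-q[1],-1]); return P+r*(z-P[2])/r[2]
E
python3 - <<'E'
from h import *
for n in('scene','top'):
    p,d=grab(n); cv2.imwrite('pics/%s0.png'%n,p[...,::-1]); c=get_calibration(n); print(c)
print(state())
E
```

```text
pics
{'camera_matrix': array([[566.07641893,   0.        , 314.73162099],
       [  0.        , 566.07641893, 243.16329442],
       [  0.        ,   0.        ,   1.        ]]), 'D': array([0.05571214, 0.        , 0.        , 0.        , 0.        ]), 'position': array([1054.35934432,  622.8804386 ,  821.48159176]), 'orientation': array([ 0.81573596, -0.00825351,  2.45471456])}
{'camera_matrix': array([[437.03420626,   0.        , 315.1832539 ],
       [  0.        , 437.03420626, 242.3065898 ],
       [  0.        ,   0.        ,   1.        ]]), 'D': array([-0.07704203,  0.        ,  0.        ,  0.        ,  0.        ]), 'position': array([375.40646183,   5.26030136, 852.78920013]), 'orientation': array([ 0.1437896 , -0.02217253, -1.56446401])}
{'t': 0.1, 'joints': array([ 1.15638849e+00,  4.91477542e-01,  1.55937799e+00, -2.60009769e-05,
        1.09171173e+00, -1.05593637e-01]), 'qvel': array([-0.00137921, -0.00133407, -0.00121929,  0.00068109, -0.0007576 ,
        0.00076485]), 'tau': array([ 2.99657469e-03, -6.13624120e+01, -2.58609670e+01,  6.93891034e-02,
        4.70163196e-02, -1.01757254e-05]), 'eef_pos': array([189.92031725, 595.41493021, 404.2372247 ]), 'tcp_rot': array([-3.14062104e+00, -7.97880223e-05,  2.83279041e+00]), 'ft_force': array([-0.11057305,  0.08587426,  0.3618266 ]), 'moment': array([-0.00174093, -0.00307193, -0.00191782]), 'grip_force': 0.0, 'opening': 0.9933766134946252}
```

View pics/scene0.png

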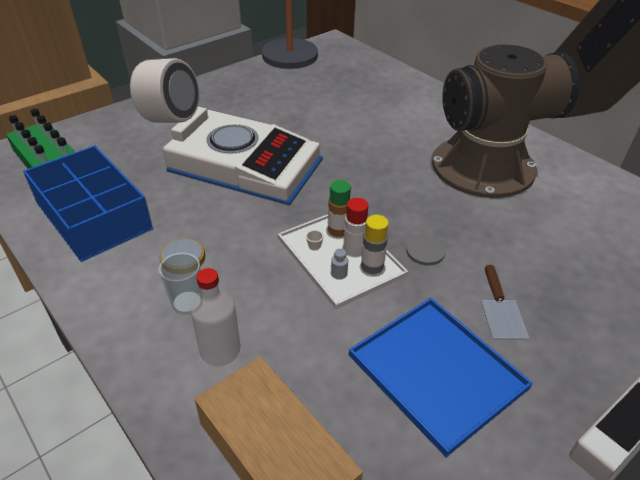

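View pics/top0.png

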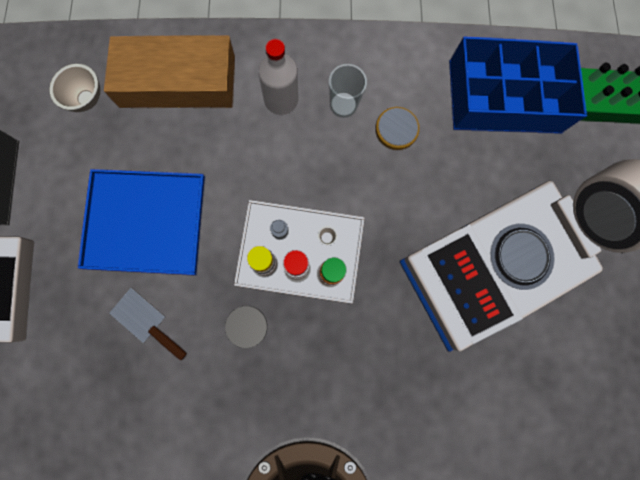

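The scene view shows the three caps at about (340,193), (357,211) and (376,228), the weight at (340,262), the crucible at (314,239), the pan at (233,138) and the tray at (440,372). In the top view yellow is at (260,260), red at (295,263), green at (333,271), the weight at (279,229), the crucible at (327,236), the pan at (522,256) and the tray at (142,222).

```bash
cat > m.py <<'E'
from h import *
from scipy.optimize import least_squares
def circ(xy):
    f=lambda q:np.hypot(xy[:,0]-q[0],xy[:,1]-q[1])-q[2]
    h=cv2.minEnclosingCircle(xy.astype(np.float32)); return h
def caps(n,p,d):
    W=cloud(n,d); hsv=cv2.cvtColor(p,cv2.COLOR_RGB2HSV); H,S,V=[hsv[...,i].astype(int) for i in range(3)]
    ok=(d>0)&(W[...,0]>350)&(W[...,0]<750)&(abs(W[...,1])<450)&(W[...,2]>60)&(W[...,2]<160)&(S>150)
    for c,m in dict(red=(H<8)|(H>172),yellow=(H>20)&(H<35),green=(H>45)&(H<80)).items():
        q=W[ok&m]
        if len(q)<20: print(n,c,len(q));continue
        zt=np.percentile(q[:,2],90); t=q[q[:,2]>zt-4]
        (x,y),r=circ(t[:,:2]); print(n,c,len(q),'ztop %.1f'%np.median(t[:,2]),'ctr %.1f %.1f r %.1f mean'%(x,y,r),t[:,:2].mean(0).round(1))
if __name__=='__main__':
    for n in('top','scene'):
        p,d=load(n); caps(n,p,d); W=cloud(n,d)
        pts=dict(weight=(279,224,14),crucible=(327,236,14),pan=(522,256,26)) if n=='top' else dict(weight=(340,256,12),crucible=(314,239,10),pan=(233,138,20))
        for k,(u,v,r) in pts.items():
            w=W[v-r:v+r+1,u-r:u+r+1].reshape(-1,3); dd=d[v-r:v+r+1,u-r:u+r+1].reshape(-1); w=w[dd>0]
            if k=='pan': t=w[abs(w[:,2]-np.median(w[:,2]))<3]
            else:
                zt=np.percentile(w[:,2],98); t=w[w[:,2]>zt-(6 if k=='weight' else 4)]
            (x,y),rr=circ(t[:,:2]); print(n,k,len(t),'z %.1f'%np.median(t[:,2]),'%.1f %.1f r%.1f'%(x,y,rr))
        hsv=cv2.cvtColor(p,cv2.COLOR_RGB2HSV)
        # tray / rack outlines
        b=(hsv[...,0]>100)&(hsv[...,0]<125)&(hsv[...,1]>150)&(d>0)&(W[...,1]>80)&(W[...,0]<700)&(W[...,2]<40)
        for k,m in dict(tray=b,rack=(hsv[...,1]<40)&(hsv[...,2]>150)&(d>0)&(W[...,2]<25)&(W[...,0]>300)&(W[...,0]<620)&(abs(W[...,1]-20)<180)).items():
            nn,L,s,_=cv2.connectedComponentsWithStats(m.astype(np.uint8)); i=1+s[1:,4].argmax(); q=W[L==i]
            (c,sz,a)=cv2.minAreaRect(q[:,:2].astype(np.float32)); print(n,k,np.round(c,1),np.round(sz,1),round(a,2),'z',np.percentile(q[:,2],[5,50,95]).round(1))
E
python3 m.py
```

```text
top red 1057 ztop 125.9 ctr 446.5 22.6 r 20.2 mean [446.6  22.6]
top yellow 493 ztop 126.0 ctr 453.5 83.0 r 20.4 mean [453.5  83. ]
top green 439 ztop 126.2 ctr 435.1 -40.6 r 19.9 mean [435.3 -40.5]
top weight 128 z 65.7 519.4 56.8 r11.9
top crucible 99 z 35.8 507.2 -35.4 r18.6
top pan 2112 z 75.5 466.2 -395.5 r68.1
top tray [539.8 334. ] [239.  205.5] 87.57 z [ 2.9  5.5 17.7]
top rack [480.8  17.2] [230.  169.8] 81.75 z [ 3.6  6.3 14.2]
scene red 724 ztop 126.0 ctr 448.8 21.0 r 23.8 mean [449.1  22.8]
scene yellow 517 ztop 125.9 ctr 455.3 82.5 r 23.5 mean [455.4  83.5]
scene green 405 ztop 126.0 ctr 436.5 -41.8 r 22.6 mean [437.2 -40.7]
scene weight 94 z 65.6 520.5 56.1 r12.0
scene crucible 75 z 35.6 507.0 -35.6 r20.2
scene pan 887 z 74.3 465.2 -401.8 r102.0
scene tray [533.  325.9] [238.4 215. ] 88.78 z [ 3.2  5.9 18. ]
scene rack [473.9   9.1] [247.7 183.2] 82.22 z [ 3.5  6.3 14.3]
```

```bash
cat > a.py <<'E'
from m import *
for n,g in(('top',(466,-398)),('scene',(466,-398))):
    p,d=load(n); W=cloud(n,d); ok=(d>0)
    r=np.hypot(W[...,0]-g[0],W[...,1]-g[1]); hsv=cv2.cvtColor(p,cv2.COLOR_RGB2HSV)
    t=W[ok&(r<62)&(W[...,2]>77.8)&(W[...,2]<83)]
    print(n,'rim',len(t),np.median(t[:,2]) if len(t) else 0, circ(t[:,:2]) if len(t)>5 else 0, 'pan z',np.median(W[ok&(r<35)][:,2]))
    # dark disc contour in the picture
    m=(ok&(r<58)&(hsv[...,2]<170)).astype(np.uint8); L=cv2.connectedComponentsWithStats(m); i=1+L[2][1:,4].argmax()
    q=W[(L[1]==i)]; print(' disc',circ(q[:,:2]),q[:,:2].mean(0))
    t=W[ok&(W[...,2]>14)&(W[...,2]<20)&(W[...,1]>190)&(W[...,1]<480)&(abs(W[...,0]-540)<130)&(hsv[...,1]>150)]
    print(' tray rim',cv2.minAreaRect(t[:,:2].astype(np.float32)), np.percentile(t[:,:2],[1,99],axis=0).round(1).tolist())
    h=W[ok&(W[...,2]>100)&(W[...,2]<260)&(r<260)&(W[...,1]<-380)]; print(' hood mean',h.mean(0).round())
    w=W[ok&(r<110)&(W[...,2]>100)]; print(' near pan >100mm:',len(w))
E
python3 a.py
```

```text
top rim 312 78.93172263535087 ((467.144287109375, -394.8503112792969), 49.31060028076172) pan z 75.77405343907174
 disc ((466.0118103027344, -397.9547424316406), 57.944129943847656) [ 465.31278158 -395.99730583]
 tray rim ((536.90576171875, 330.17987060546875), (230.76551818847656, 199.95681762695312), 87.57825469970703) [[434.4, 213.1], [638.4, 445.8]]
 hood mean [ 538. -504.  175.]
 near pan >100mm: 230
scene rim 343 78.96781997293579 ((460.5075988769531, -392.79559326171875), 54.973846435546875) pan z 77.21451873954874
 disc ((465.988037109375, -397.9100341796875), 57.89426803588867) [ 469.00793476 -393.16301193]
 tray rim ((537.1067504882812, 328.47314453125), (231.22361755371094, 203.83937072753906), 87.9069595336914) [[434.5, 211.6], [640.4, 445.6]]
 hood mean [ 559. -514.  177.]
 near pan >100mm: 98
```

```bash
cat > go.py <<'E'
import sys
from h import *
s=state(); M=R.from_euler('xyz',s['tcp_rot']).as_matrix()
t=np.array([float(v) for v in sys.argv[1:4]]); yaw=float(sys.argv[4]) if len(sys.argv)>4 else 1.425
d=M.T@(t-s['eef_pos']); rv=R.from_matrix(M.T@R.from_euler('xyz',[np.pi,0,yaw]).as_matrix()).as_rotvec()
print('t',round(s['t'],2),'pos',s['eef_pos'].round(1),'rot',s['tcp_rot'].round(4),'shift mm',d.round(1),'norm',(d/150).round(3),'turn norm',(rv/2/np.pi).round(4),'open %.2f grip %.1f'%(s['opening'],s['grip_force']),s['ft_force'].round(1))
E
python3 go.py 454.3 83 340
```

```text
t 0.1 pos [189.9 595.4 404.2] rot [-3.1406e+00 -1.0000e-04  2.8328e+00] shift mm [-407.6 -407.8   64.6] norm [-2.717 -2.718  0.431] turn norm [-1.000e-04  1.000e-04  2.241e-01] open 0.99 grip 0.0 [-0.1  0.1  0.4]
```

>>> {"name": "arm_command", "arguments": {"rows": [[[-0.15, -0.15, 0, 0, 0, 0.01, 0.4], [-0.3, -0.3, 0, 0, 0, 0.03, 0.4], [-0.45, -0.45, 0, 0, 0, 0.045, 0.4], [-0.6, -0.6, 0, 0, 0, 0.06, 0.4], [-0.75, -0.75, 0, 0, 0, 0.075, 0.4], [-0.9, -0.9, 0, 0, 0, 0.09, 0.4], [-1, -1, 0, 0, 0, 0.105, 0.4], [-1, -1, 0, 0, 0, 0.12, 0.4], [-1, -1, 0, 0, 0, 0.12, 0.4]]]}}

```text
t: 0.85
eef_pos: [287.8, 406.1, 404.8]
tcp_rot: [3.142, -0.0, 2.073]
ft_force: [-0.4, -0.1, 0.6]
opening: 0.702
grip_force: 0.0
```

```bash
python3 go.py 454.3 83 340
```

```text
t 0.85 pos [287.8 406.1 404.8] rot [ 3.1416 -0.      2.0726] shift mm [-363.3   -9.4   64.8] norm [-2.422 -0.063  0.432] turn norm [-0.     -0.      0.1031] open 0.70 grip 0.0 [-0.4 -0.1  0.6]
```

>>> {"name": "arm_command", "arguments": {"rows": [[[-0.2, 0, 0, 0, 0, 0.015, 0.4], [-0.4, -0.02, 0, 0, 0, 0.03, 0.4], [-0.6, -0.04, 0, 0, 0, 0.045, 0.4], [-0.8, -0.06, 0, 0, 0, 0.06, 0.4], [-1, -0.06, 0, 0, 0, 0.08, 0.4], [-1, -0.06, 0, 0, 0, 0.095, 0.4], [-1, -0.06, 0, 0, 0, 0.103, 0.4], [-1, -0.06, 0, 0, 0, 0.103, 0.4]]]}}

```text
t: 1.52
eef_pos: [352.5, 271.6, 404.6]
tcp_rot: [-3.141, -0.0, 1.432]
ft_force: [-0.6, 0.6, 0.3]
opening: 0.697
grip_force: 0.0
```

>>> {"name": "arm_command", "arguments": {"rows": [[[-0.2, 0.17, 0, 0, 0, 0, 0.4], [-0.4, 0.34, 0, 0, 0, 0, 0.4], [-0.6, 0.51, 0, 0, 0, 0, 0.4], [-0.8, 0.68, 0, 0, 0, 0, 0.4], [-1, 0.86, 0, 0, 0, 0, 0.4], [-1, 0.86, 0.1, 0, 0, 0, 0.4], [-1, 0.86, 0.2, 0, 0, 0, 0.4], [-1, 0.86, 0.2, 0, 0, 0, 0.4]]]}}

```text
t: 2.18
eef_pos: [459.3, 105.0, 372.5]
tcp_rot: [-3.138, 0.001, 1.435]
ft_force: [0.5, 1.0, 0.2]
opening: 0.698
grip_force: 0.0
```

```bash
python3 go.py 454.3 83 279
```

```text
t 2.18 pos [459.3 105.  372.5] rot [-3.1378e+00  7.0000e-04  1.4352e+00] shift mm [-22.4  -1.6  93.5] norm [-0.149 -0.011  0.624] turn norm [-0.0006  0.0001  0.0016] open 0.70 grip 0.0 [0.5 1.  0.2]
```

>>> {"name": "arm_command", "arguments": {"rows": [[[-0.08, 0, 0.1, 0, 0, 0, 0.4], [-0.15, -0.01, 0.2, 0, 0, 0.0016, 0.4], [-0.15, -0.01, 0.2, 0, 0, 0.0016, 0.4], [-0.15, -0.01, 0.2, 0, 0, 0.0016, 0.4], [-0.15, -0.01, 0.2, 0, 0, 0.0016, 0.4]]]}}

```text
t: 2.6
eef_pos: [455.0, 83.8, 345.7]
tcp_rot: [3.141, -0.0, 1.424]
ft_force: [0.6, -0.1, -0.0]
opening: 0.699
grip_force: 0.0
```

```bash
python3 go.py 454.3 83 279; python3 - <<'E'
from h import *
p,d=grab('scene'); c=p[150:330,250:450]; cv2.imwrite('pics/s1.png',cv2.resize(c[...,::-1],None,fx=3,fy=3))
E
```

```text
t 2.6 pos [455.   83.8 345.7] rot [ 3.1406e+00 -4.0000e-04  1.4237e+00] shift mm [-0.9 -0.7 66.7] norm [-0.006 -0.004  0.444] turn norm [ 0.0002 -0.0001 -0.0002] open 0.70 grip 0.0 [ 0.6 -0.1 -0. ]
```

View pics/s1.png

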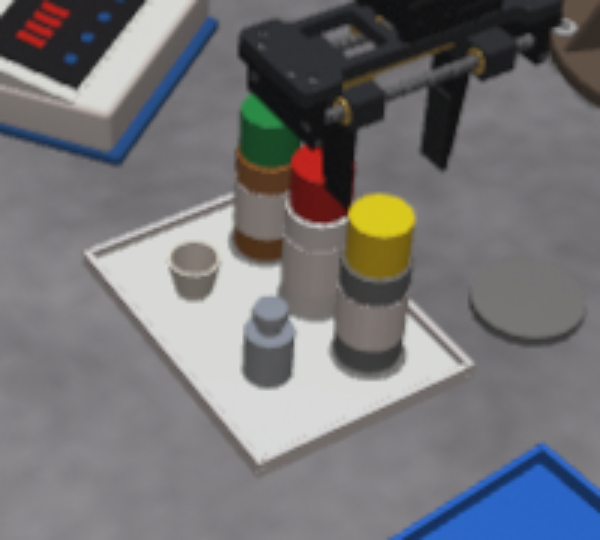

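The crop shows the fingers at (340,180) and (440,130), straddling the yellow cap (380,220) with room on both sides. Next I descend and grip.

>>> {"name": "arm_command", "arguments": {"rows": [[[0, 0, 0.12, 0, 0, 0, 0.4], [0, 0, 0.24, 0, 0, 0, 0.4], [0, 0, 0.36, 0, 0, 0, 0.4], [0, 0, 0.44, 0, 0, 0, 0.4], [0, 0, 0.44, 0, 0, 0, 0.4], [0, 0, 0.44, 0, 0, 0, 0.4]]]}}

```text
t: 3.15
eef_pos: [455.0, 83.4, 279.2]
tcp_rot: [-3.141, -0.0, 1.423]
ft_force: [0.1, 0.3, 0.4]
opening: 0.698
grip_force: 0.0
```

```bash
python3 go.py 454.3 83 279
```

```text
t 3.15 pos [455.   83.4 279.2] rot [-3.1415e+00 -1.0000e-04  1.4227e+00] shift mm [-0.5 -0.6  0.2] norm [-0.004 -0.004  0.001] turn norm [-0.     -0.     -0.0004] open 0.70 grip 0.0 [0.1 0.3 0.4]
```

>>> {"name": "arm_command", "arguments": {"rows": [[[0, 0, 0, 0, 0, 0, -0.1], [0, 0, 0, 0, 0, 0, -0.2], [0, 0, 0, 0, 0, 0, -1], [0, 0, 0, 0, 0, 0, -1], [0, 0, 0, 0, 0, 0, -1], [0, 0, 0, 0, 0, 0, -1]]]}}

```text
t: 3.65
eef_pos: [454.5, 83.1, 279.6]
tcp_rot: [3.141, -0.0, 1.422]
ft_force: [-3.2, 0.7, 13.6]
opening: 0.435
grip_force: 57.5
```

```bash
python3 go.py 454.3 83 279
```

```text
t 3.65 pos [454.5  83.1 279.6] rot [ 3.1415e+00 -3.0000e-04  1.4215e+00] shift mm [-0.1 -0.2  0.6] norm [-0.001 -0.001  0.004] turn norm [ 0.     -0.     -0.0006] open 0.43 grip 57.5 [-3.2  0.7 13.6]
```

>>> {"name": "arm_command", "arguments": {"rows": [[[0, 0, -0.05, 0, 0, 0, -1], [0, 0, -0.15, 0, 0, 0, -1], [0, 0, -0.3, 0, 0, 0, -1], [0, 0, -0.45, 0, 0, 0, -1], [0, 0, -0.5, 0, 0, 0, -1], [0.05, 0, -0.5, 0, 0, 0, -1], [0.2, 0, -0.5, 0, 0, 0, -1], [0.4, 0, -0.5, 0, 0, 0, -1], [0.6, 0, -0.5, 0, 0, 0, -1], [0.8, 0, -0.5, 0, 0, 0, -1]]]}}

```text
t: 4.48
eef_pos: [472.4, 203.3, 352.4]
tcp_rot: [-3.14, 0.0, 1.421]
ft_force: [0.5, -0.3, -1.8]
opening: 0.438
grip_force: 62.2
```

>>> {"name": "arm_command", "arguments": {"rows": [[[0.2, 0.06, 0, 0, 0, 0, -1], [0.4, 0.12, 0, 0, 0, 0, -1], [0.6, 0.18, 0, 0, 0, 0, -1], [0.8, 0.24, 0, 0, 0, 0, -1], [1, 0.3, 0, 0, 0, 0, -1]]]}}

```text
t: 4.9
eef_pos: [539.4, 345.4, 351.8]
tcp_rot: [-3.14, 0.001, 1.422]
ft_force: [1.0, 0.1, -1.7]
opening: 0.438
grip_force: 62.2
```

>>> {"name": "arm_command", "arguments": {"rows": [[[0.15, 0, 0, 0, 0, 0, -1], [0.25, 0, 0, 0, 0, 0, -1], [0.3, 0, 0, 0, 0, 0, -1], [0.3, 0, 0, 0, 0, 0, -1], [0.3, 0, 0.1, 0, 0, 0, -1], [0.3, 0, 0.2, 0, 0, 0, -1], [0.3, 0, 0.3, 0, 0, 0, -1], [0.3, 0, 0.4, 0, 0, 0, -1], [0.3, 0, 0.4, 0, 0, 0, -1], [0.3, 0, 0.4, 0, 0, 0, -1]]]}}

```text
t: 5.73
eef_pos: [546.0, 387.1, 293.1]
tcp_rot: [-3.14, 0.001, 1.421]
ft_force: [-0.7, 0.2, -1.3]
opening: 0.438
grip_force: 62.2
```

```bash
python3 go.py 544.1 388 278.2; python3 - <<'E'
from h import *
p,d=grab('scene'); c=p[150:450,250:550]; cv2.imwrite('pics/s2.png',cv2.resize(c[...,::-1],None,fx=2,fy=2))
E
```

```text
t 5.73 pos [546.  387.1 293.1] rot [-3.1401e+00  1.2000e-03  1.4210e+00] shift mm [ 0.6 -1.9 14.9] norm [ 0.004 -0.013  0.099] turn norm [-0.0002  0.0002 -0.0006] open 0.44 grip 62.2 [-0.7  0.2 -1.3]
```

View pics/s2.png

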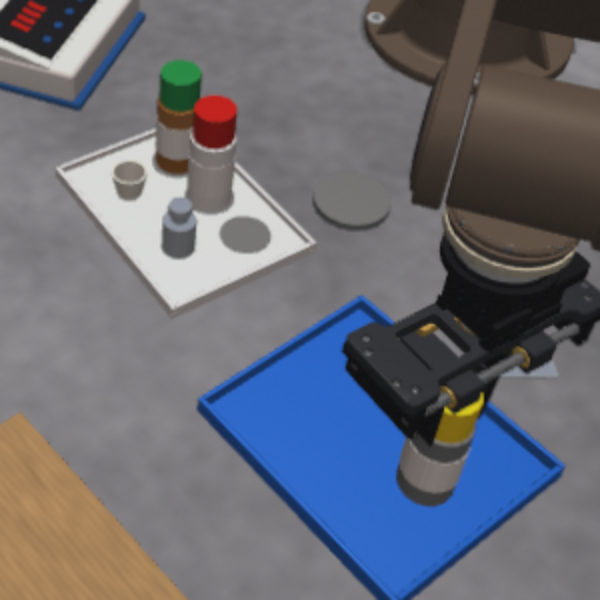

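The crop shows yellow at (430,470), upright in the gripper just above the tray floor. I lower it and release.

>>> {"name": "arm_command", "arguments": {"rows": [[[0, 0, 0.04, 0, 0, 0, -1], [0, 0, 0.07, 0, 0, 0, -1], [0, 0, 0.09, 0, 0, 0, -1], [0, 0, 0.097, 0, 0, 0, -1], [0, 0, 0.097, 0, 0, 0, -1], [0, 0, 0.097, 0, 0, 0, -1]]]}}

```text
t: 6.28
eef_pos: [546.0, 387.9, 279.3]
tcp_rot: [3.141, -0.0, 1.422]
ft_force: [0.4, -0.1, -1.3]
opening: 0.436
grip_force: 62.2
```

>>> {"name": "arm_command", "arguments": {"rows": [[[0, 0, 0, 0, 0, 0, 0], [0, 0, 0, 0, 0, 0, 0.2], [0, 0, 0, 0, 0, 0, 0.4], [0, 0, 0, 0, 0, 0, 0.4], [0, 0, 0, 0, 0, 0, 0.4]]]}}

```text
t: 6.7
eef_pos: [546.0, 387.8, 279.3]
tcp_rot: [3.141, -0.0, 1.422]
ft_force: [-1.2, -0.2, 0.3]
opening: 0.686
grip_force: 0.0
```

```bash
python3 go.py 447.5 22.7 354
```

```text
t 6.7 pos [546.  387.8 279.3] rot [ 3.1414e+00 -2.0000e-04  1.4216e+00] shift mm [-375.7  -43.1  -74.8] norm [-2.505 -0.288 -0.498] turn norm [ 0.     -0.     -0.0005] open 0.69 grip 0.0 [-1.2 -0.2  0.3]
```

>>> {"name": "arm_command", "arguments": {"rows": [[[0, 0, -0.1, 0, 0, 0, 0.4], [0, 0, -0.25, 0, 0, 0, 0.4], [0, 0, -0.4, 0, 0, 0, 0.4], [0, 0, -0.5, 0, 0, 0, 0.4], [-0.2, 0, -0.5, 0, 0, 0, 0.4], [-0.4, 0, -0.5, 0, 0, 0, 0.4], [-0.6, 0, -0.5, 0, 0, 0, 0.4], [-0.8, 0, -0.5, 0, 0, 0, 0.4]]]}}

```text
t: 7.37
eef_pos: [527.6, 268.0, 354.3]
tcp_rot: [3.141, -0.0, 1.422]
ft_force: [0.2, -0.1, 0.4]
opening: 0.701
grip_force: 0.0
```

>>> {"name": "arm_command", "arguments": {"rows": [[[-0.2, -0.06, 0, 0, 0, 0, 0.4], [-0.4, -0.12, 0, 0, 0, 0, 0.4], [-0.6, -0.18, 0, 0, 0, 0, 0.4], [-0.8, -0.24, 0, 0, 0, 0, 0.4], [-1, -0.29, 0, 0, 0, 0, 0.4]]]}}

```text
t: 7.78
eef_pos: [461.8, 126.1, 354.3]
tcp_rot: [3.141, -0.0, 1.422]
ft_force: [0.5, 0.0, 0.8]
opening: 0.702
grip_force: 0.0
```

>>> {"name": "arm_command", "arguments": {"rows": [[[-0.2, 0, 0, 0, 0, 0, 0.4], [-0.4, 0, 0, 0, 0, 0, 0.4], [-0.6, 0, 0, 0, 0, 0, 0.4], [-0.7, 0, 0, 0, 0, 0, 0.4], [-0.7, 0, 0.05, 0, 0, 0, 0.4], [-0.7, 0, 0.05, 0, 0, 0, 0.4], [-0.7, 0, 0.05, 0, 0, 0, 0.4]]]}}

```text
t: 8.37
eef_pos: [447.3, 23.9, 346.4]
tcp_rot: [-3.141, -0.0, 1.421]
ft_force: [0.4, 0.5, -0.3]
opening: 0.698
grip_force: 0.0
```

```bash
python3 go.py 447.5 22.7 279
```

```text
t 8.37 pos [447.3  23.9 346.4] rot [-3.1409e+00 -2.0000e-04  1.4215e+00] shift mm [-1.2  0.4 67.4] norm [-0.008  0.003  0.449] turn norm [-0.0001 -0.     -0.0006] open 0.70 grip 0.0 [ 0.4  0.5 -0.3]
```

>>> {"name": "arm_command", "arguments": {"rows": [[[0, 0, 0.12, 0, 0, 0, 0.4], [0, 0, 0.24, 0, 0, 0, 0.4], [0, 0, 0.36, 0, 0, 0, 0.4], [0, 0, 0.45, 0, 0, 0, 0.4], [0, 0, 0.45, 0, 0, 0, 0.4], [0, 0, 0.45, 0, 0, 0, 0.4]]]}}

```text
t: 8.87
eef_pos: [447.5, 24.3, 279.0]
tcp_rot: [-3.14, -0.0, 1.423]
ft_force: [0.1, 0.3, -0.2]
opening: 0.699
grip_force: 0.0
```

>>> {"name": "arm_command", "arguments": {"rows": [[[0, 0, 0, 0, 0, 0, 0.1], [0, 0, 0, 0, 0, 0, -0.1], [0, 0, 0, 0, 0, 0, -0.3], [0, 0, 0, 0, 0, 0, -1], [0, 0, 0, 0, 0, 0, -1], [0, 0, 0, 0, 0, 0, -1], [0, 0, 0, 0, 0, 0, -1], [0, 0, 0, 0, 0, 0, -1]]]}}

```text
t: 9.53
eef_pos: [447.5, 23.4, 279.9]
tcp_rot: [3.14, -0.0, 1.421]
ft_force: [0.9, 0.5, 6.2]
opening: 0.437
grip_force: 59.9
```

```bash
python3 go.py 447.5 22.7 279
```

```text
t 9.53 pos [447.5  23.4 279.9] rot [ 3.1396e+00 -3.0000e-04  1.4213e+00] shift mm [-0.7  0.1  0.9] norm [-0.005  0.     0.006] turn norm [ 0.0003 -0.0001 -0.0006] open 0.44 grip 59.9 [0.9 0.5 6.2]
```

>>> {"name": "arm_command", "arguments": {"rows": [[[0, 0, -0.05, 0, 0, 0, -1], [0, 0, -0.15, 0, 0, 0, -1], [0, 0, -0.3, 0, 0, 0, -1], [0, 0, -0.45, 0, 0, 0, -1], [0, 0, -0.5, 0, 0, 0, -1], [0.05, 0, -0.5, 0, 0, 0, -1], [0.2, 0, -0.5, 0, 0, 0, -1], [0.4, 0, -0.5, 0, 0, 0, -1], [0.6, 0, -0.5, 0, 0, 0, -1], [0.8, 0, -0.5, 0, 0, 0, -1]]]}}

```text
t: 10.37
eef_pos: [464.9, 143.7, 353.0]
tcp_rot: [-3.14, 0.0, 1.421]
ft_force: [-0.1, 0.3, -1.4]
opening: 0.437
grip_force: 44.7
```

>>> {"name": "arm_command", "arguments": {"rows": [[[0.2, 0.06, 0, 0, 0, 0, -1], [0.4, 0.12, 0, 0, 0, 0, -1], [0.6, 0.18, 0, 0, 0, 0, -1], [0.8, 0.24, 0, 0, 0, 0, -1], [1, 0.3, 0, 0, 0, 0, -1]]]}}

```text
t: 10.78
eef_pos: [531.9, 285.9, 352.5]
tcp_rot: [-3.14, 0.001, 1.422]
ft_force: [0.9, -1.0, -1.9]
opening: 0.437
grip_force: 44.7
```

>>> {"name": "arm_command", "arguments": {"rows": [[[0.15, 0, 0, 0, 0, 0, -1], [0.25, 0, 0, 0, 0, 0, -1], [0.3, 0, 0, 0, 0, 0, -1], [0.3, 0, 0, 0, 0, 0, -1], [0.3, 0, 0.1, 0, 0, 0, -1], [0.3, 0, 0.2, 0, 0, 0, -1], [0.3, 0, 0.3, 0, 0, 0, -1], [0.3, 0, 0.4, 0, 0, 0, -1], [0.3, 0, 0.4, 0, 0, 0, -1], [0.3, 0, 0.4, 0, 0, 0, -1]]]}}

```text
t: 11.62
eef_pos: [538.5, 327.3, 293.9]
tcp_rot: [-3.14, 0.001, 1.421]
ft_force: [1.0, -0.3, -0.7]
opening: 0.435
grip_force: 44.7
```

>>> {"name": "arm_command", "arguments": {"rows": [[[0, 0, 0.04, 0, 0, 0, -1], [0, 0, 0.07, 0, 0, 0, -1], [0, 0, 0.09, 0, 0, 0, -1], [0, 0, 0.1, 0, 0, 0, -1], [0, 0, 0.103, 0, 0, 0, -1], [0, 0, 0.103, 0, 0, 0, -1], [0, 0, 0.103, 0, 0, 0, -1]]]}}

```text
t: 12.2
eef_pos: [538.6, 328.3, 279.0]
tcp_rot: [3.141, -0.0, 1.422]
ft_force: [-0.7, -0.7, 2.4]
opening: 0.437
grip_force: 44.9
```

```bash
python3 go.py 436 -40.7 279
```

```text
t 12.2 pos [538.6 328.3 279. ] rot [ 3.1413e+00 -2.0000e-04  1.4217e+00] shift mm [-380.1  -46.6   -0. ] norm [-2.534 -0.311 -0.   ] turn norm [ 0.     -0.     -0.0005] open 0.44 grip 44.9 [-0.7 -0.7  2.4]
```

>>> {"name": "arm_command", "arguments": {"rows": [[[0, 0, 0, 0, 0, 0, 0], [0, 0, 0, 0, 0, 0, 0.2], [0, 0, 0, 0, 0, 0, 0.4], [0, 0, 0, 0, 0, 0, 0.4], [0, 0, 0, 0, 0, 0, 0.4]]]}}

```text
t: 12.62
eef_pos: [538.5, 328.3, 278.6]
tcp_rot: [-3.141, 0.0, 1.422]
ft_force: [0.2, 0.0, -0.3]
opening: 0.681
grip_force: 0.0
```

>>> {"name": "arm_command", "arguments": {"rows": [[[0, 0, -0.1, 0, 0, 0, 0.4], [0, 0, -0.25, 0, 0, 0, 0.4], [0, 0, -0.4, 0, 0, 0, 0.4], [0, 0, -0.5, 0, 0, 0, 0.4], [-0.2, 0, -0.5, 0, 0, 0, 0.4], [-0.4, 0, -0.5, 0, 0, 0, 0.4], [-0.6, 0, -0.5, 0, 0, 0, 0.4], [-0.8, 0, -0.5, 0, 0, 0, 0.4]]]}}

```text
t: 13.28
eef_pos: [520.2, 208.5, 353.7]
tcp_rot: [-3.142, -0.0, 1.422]
ft_force: [0.8, -0.7, 1.4]
opening: 0.699
grip_force: 0.0
```

>>> {"name": "arm_command", "arguments": {"rows": [[[-0.2, -0.06, 0, 0, 0, 0, 0.4], [-0.4, -0.12, 0, 0, 0, 0, 0.4], [-0.6, -0.18, 0, 0, 0, 0, 0.4], [-0.8, -0.24, 0, 0, 0, 0, 0.4], [-1, -0.31, 0, 0, 0, 0, 0.4]]]}}

```text
t: 13.7
eef_pos: [451.7, 67.0, 353.7]
tcp_rot: [3.141, -0.0, 1.422]
ft_force: [1.0, 0.1, 0.2]
opening: 0.701
grip_force: 0.0
```

>>> {"name": "arm_command", "arguments": {"rows": [[[-0.2, 0, 0, 0, 0, 0, 0.4], [-0.4, 0, 0, 0, 0, 0, 0.4], [-0.6, 0, 0, 0, 0, 0, 0.4], [-0.734, 0, 0, 0, 0, 0, 0.4], [-0.734, 0, 0.05, 0, 0, 0, 0.4], [-0.734, 0, 0.05, 0, 0, 0, 0.4], [-0.734, 0, 0.05, 0, 0, 0, 0.4]]]}}

```text
t: 14.28
eef_pos: [436.1, -40.4, 345.9]
tcp_rot: [-3.141, -0.0, 1.421]
ft_force: [-0.5, 0.3, 0.2]
opening: 0.698
grip_force: 0.0
```

```bash
python3 go.py 436 -40.7 279; python3 - <<'E'
from m import *
p,d=grab('scene'); caps('scene',p,d)
E
```

```text
t 14.28 pos [436.1 -40.4 345.9] rot [-3.1406e+00 -3.0000e-04  1.4212e+00] shift mm [-0.3  0.  66.9] norm [-0.002  0.     0.446] turn norm [-0.0002 -0.     -0.0006] open 0.70 grip 0.0 [-0.5  0.3  0.2]
scene red 1012 ztop 125.4 ctr 538.0 325.8 r 21.4 mean [538.8 326.9]
scene yellow 860 ztop 125.7 ctr 546.0 387.1 r 21.5 mean [546.5 387.5]
scene green 413 ztop 126.0 ctr 435.8 -40.3 r 23.1 mean [437.1 -40.5]
```

Both bottles stand where expected in the tray. Now green, the same way.

>>> {"name": "arm_command", "arguments": {"rows": [[[0, 0, 0.12, 0, 0, 0, 0.4], [0, 0, 0.24, 0, 0, 0, 0.4], [0, 0, 0.36, 0, 0, 0, 0.4], [0, 0, 0.446, 0, 0, 0, 0.4], [0, 0, 0.446, 0, 0, 0, 0.4], [0, 0, 0.446, 0, 0, 0, 0.4]]]}}

```text
t: 14.83
eef_pos: [436.3, -40.0, 279.2]
tcp_rot: [-3.14, -0.0, 1.423]
ft_force: [0.0, 0.4, 0.6]
opening: 0.702
grip_force: 0.0
```

>>> {"name": "arm_command", "arguments": {"rows": [[[0, 0, 0, 0, 0, 0, 0.1], [0, 0, 0, 0, 0, 0, -0.1], [0, 0, 0, 0, 0, 0, -0.3], [0, 0, 0, 0, 0, 0, -1], [0, 0, 0, 0, 0, 0, -1], [0, 0, 0, 0, 0, 0, -1], [0, 0, 0, 0, 0, 0, -1], [0, 0, 0, 0, 0, 0, -1]]]}}

```text
t: 15.5
eef_pos: [436.2, -40.7, 280.0]
tcp_rot: [3.14, 0.0, 1.422]
ft_force: [-1.2, 0.8, 7.5]
opening: 0.439
grip_force: 54.2
```

>>> {"name": "arm_command", "arguments": {"rows": [[[0, 0, -0.05, 0, 0, 0, -1], [0, 0, -0.15, 0, 0, 0, -1], [0, 0, -0.3, 0, 0, 0, -1], [0, 0, -0.45, 0, 0, 0, -1], [0, 0, -0.5, 0, 0, 0, -1], [0.05, 0, -0.5, 0, 0, 0, -1], [0.2, 0, -0.5, 0, 0, 0, -1], [0.4, 0, -0.5, 0, 0, 0, -1], [0.6, 0, -0.5, 0, 0, 0, -1], [0.8, 0, -0.5, 0, 0, 0, -1]]]}}

```text
t: 16.33
eef_pos: [453.7, 79.5, 353.2]
tcp_rot: [-3.14, 0.0, 1.421]
ft_force: [0.4, -1.3, -1.6]
opening: 0.435
grip_force: 53.6
```

>>> {"name": "arm_command", "arguments": {"rows": [[[0.2, 0.06, 0, 0, 0, 0, -1], [0.4, 0.12, 0, 0, 0, 0, -1], [0.6, 0.18, 0, 0, 0, 0, -1], [0.8, 0.24, 0, 0, 0, 0, -1], [1, 0.3, 0, 0, 0, 0, -1]]]}}

```text
t: 16.75
eef_pos: [520.8, 221.7, 352.7]
tcp_rot: [-3.14, 0.001, 1.422]
ft_force: [0.8, -0.9, -1.8]
opening: 0.433
grip_force: 53.6
```

>>> {"name": "arm_command", "arguments": {"rows": [[[0.15, 0, 0, 0, 0, 0, -1], [0.25, 0, 0, 0, 0, 0, -1], [0.3, 0, 0, 0, 0, 0, -1], [0.3, 0, 0, 0, 0, 0, -1], [0.3, 0, 0.1, 0, 0, 0, -1], [0.3, 0, 0.2, 0, 0, 0, -1], [0.3, 0, 0.3, 0, 0, 0, -1], [0.3, 0, 0.4, 0, 0, 0, -1], [0.3, 0, 0.4, 0, 0, 0, -1], [0.3, 0, 0.4, 0, 0, 0, -1]]]}}

```text
t: 17.58
eef_pos: [527.3, 263.2, 294.1]
tcp_rot: [-3.14, 0.001, 1.421]
ft_force: [0.4, 0.4, -1.6]
opening: 0.437
grip_force: 53.6
```

>>> {"name": "arm_command", "arguments": {"rows": [[[0, 0, 0.04, 0, 0, 0, -1], [0, 0, 0.07, 0, 0, 0, -1], [0, 0, 0.09, 0, 0, 0, -1], [0, 0, 0.1, 0, 0, 0, -1], [0, 0, 0.103, 0, 0, 0, -1], [0, 0, 0.103, 0, 0, 0, -1], [0, 0, 0.103, 0, 0, 0, -1]]]}}

```text
t: 18.17
eef_pos: [527.4, 264.2, 279.1]
tcp_rot: [3.141, -0.0, 1.422]
ft_force: [0.0, -0.9, 0.2]
opening: 0.438
grip_force: 53.7
```

```bash
python3 go.py 519.9 56.5 279
```

```text
t 18.17 pos [527.4 264.2 279.1] rot [ 3.1413e+00 -3.0000e-04  1.4216e+00] shift mm [-206.5   23.4    0. ] norm [-1.377  0.156  0.   ] turn norm [ 0.0001 -0.     -0.0005] open 0.44 grip 53.7 [ 0.  -0.9  0.2]
```

>>> {"name": "arm_command", "arguments": {"rows": [[[0, 0, 0, 0, 0, 0, 0], [0, 0, 0, 0, 0, 0, 0.2], [0, 0, 0, 0, 0, 0, 0.4], [0, 0, 0, 0, 0, 0, 0.4], [0, 0, 0, 0, 0, 0, 0.4], [0, 0, -0.1, 0, 0, 0, 0.4], [0, 0, -0.25, 0, 0, 0, 0.4], [0, 0, -0.4, 0, 0, 0, 0.4], [0, 0, -0.5, 0, 0, 0, 0.4], [0, 0, -0.5, 0, 0, 0, 0.4]]]}}

```text
t: 19.0
eef_pos: [527.7, 264.3, 356.9]
tcp_rot: [3.137, -0.002, 1.422]
ft_force: [0.8, 0.3, 0.3]
opening: 0.702
grip_force: 0.0
```

>>> {"name": "arm_command", "arguments": {"rows": [[[-0.2, 0.03, 0, 0, 0, 0, 0.14], [-0.4, 0.06, 0, 0, 0, 0, 0.14], [-0.6, 0.09, 0, 0, 0, 0, 0.14], [-0.8, 0.12, 0, 0, 0, 0, 0.14], [-1, 0.156, 0, 0, 0, 0, 0.14]]]}}

```text
t: 19.42
eef_pos: [527.8, 111.0, 352.9]
tcp_rot: [-3.14, 0.0, 1.422]
ft_force: [0.8, -0.4, -0.3]
opening: 0.57
grip_force: 0.0
```

>>> {"name": "arm_command", "arguments": {"rows": [[[-0.2, 0, 0, 0, 0, 0, 0.14], [-0.377, 0, 0.1, 0, 0, 0, 0.14], [-0.377, 0, 0.3, 0, 0, 0, 0.14], [-0.377, 0, 0.45, 0, 0, 0, 0.14], [-0.377, 0, 0.5, 0, 0, 0, 0.14], [-0.377, 0, 0.5, 0, 0, 0, 0.14]]]}}

```text
t: 19.92
eef_pos: [519.6, 56.3, 276.9]
tcp_rot: [-3.138, 0.0, 1.421]
ft_force: [-0.5, -0.1, 0.1]
opening: 0.57
grip_force: 0.0
```

```bash
python3 go.py 519.9 56.5 202; python3 - <<'E'
from m import *
p,d=grab('scene'); caps('scene',p,d); cv2.imwrite('pics/s3.png',cv2.resize(p[180:330,250:450,::-1],None,fx=3,fy=3))
E
```

```text
t 19.92 pos [519.6  56.3 276.9] rot [-3.1376e+00  4.0000e-04  1.4214e+00] shift mm [ 0.3  0.6 74.9] norm [0.002 0.004 0.499] turn norm [-0.0006  0.0001 -0.0006] open 0.57 grip 0.0 [-0.5 -0.1  0.1]
scene red 1011 ztop 125.5 ctr 537.9 325.9 r 21.2 mean [538.6 327. ]
scene yellow 858 ztop 125.7 ctr 546.0 386.1 r 22.4 mean [546.7 387.7]
scene green 641 ztop 125.1 ctr 526.7 262.7 r 21.5 mean [528.  263.4]
```

View pics/s3.png

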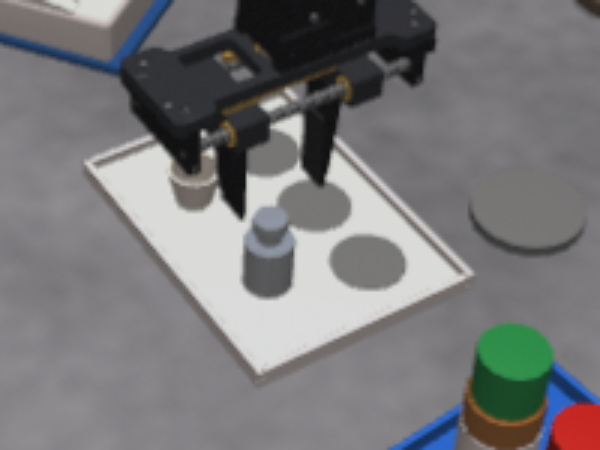

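The crop shows the weight at (268,250) and the fingertips at (240,215) and (320,185). The alignment isn't obvious from this angle, so I'll project the expected fingertips and the weight as a check.

```bash
python3 - <<'E'
from h import *
K,D,P,M=cal('scene'); s=state(); T=R.from_euler('xyz',s['tcp_rot']).as_matrix()
def pr(w):
    c=M.T@(np.array(w)-P); u=cv2.projectPoints(np.array([[c[0],-c[1],-c[2]]]),np.zeros(3),np.zeros(3),K,D)[0].ravel()
    return ((u-[250,180])*3+1).round(0)
for y in(-27,27):
  for x in(-10,10):
    print('tip',x,y,pr(s['eef_pos']+T@np.array([x,y,190])))
print('knob top',pr([519.9,56.5,66]),'base',pr([519.9,56.5,6]))
E
```

```text
tip -10 -27 [299. 169.]
tip 10 -27 [317. 188.]
tip -10 27 [227. 199.]
tip 10 27 [244. 218.]
knob top [270. 219.] base [267. 284.]
```

>>> {"name": "arm_command", "arguments": {"rows": [[[0, 0.004, 0.1, 0, 0, 0, 0.14], [0, 0.004, 0.2, 0, 0, 0, 0.14], [0, 0.004, 0.3, 0, 0, 0, 0.14], [0, 0.004, 0.4, 0, 0, 0, 0.14], [0, 0.004, 0.48, 0, 0, 0, 0.14], [0, 0.004, 0.49, 0, 0, 0, 0.14], [0, 0.004, 0.49, 0, 0, 0, 0.14], [0, 0.004, 0.49, 0, 0, 0, 0.14]]]}}

```text
t: 20.63
eef_pos: [520.8, 56.5, 206.5]
tcp_rot: [3.14, -0.0, 1.422]
ft_force: [-0.6, -0.8, 0.2]
opening: 0.571
grip_force: 0.0
```

```bash
python3 go.py 519.9 56.5 202
```

```text
t 20.63 pos [520.8  56.5 206.5] rot [ 3.1401e+00 -3.0000e-04  1.4220e+00] shift mm [-0.2 -0.9  4.5] norm [-0.001 -0.006  0.03 ] turn norm [ 0.0002 -0.     -0.0005] open 0.57 grip 0.0 [-0.6 -0.8  0.2]
```

>>> {"name": "arm_command", "arguments": {"rows": [[[0, 0, 0, 0, 0, 0, 0], [0, 0, 0, 0, 0, 0, -0.1], [0, 0, 0, 0, 0, 0, -0.2], [0, 0, 0, 0, 0, 0, -0.3], [0, 0, 0, 0, 0, 0, -1], [0, 0, 0, 0, 0, 0, -1], [0, 0, 0, 0, 0, 0, -1], [0, 0, 0, 0, 0, 0, -1]]]}}

```text
t: 21.3
eef_pos: [520.4, 56.3, 205.7]
tcp_rot: [3.141, -0.0, 1.422]
ft_force: [-1.8, -0.2, 6.5]
opening: 0.351
grip_force: 30.0
```

```bash
python3 go.py 467.5 -394.5 276 2.1
```

```text
t 21.3 pos [520.4  56.3 205.7] rot [ 3.1414e+00 -1.0000e-04  1.4216e+00] shift mm [-453.6   14.7  -70.4] norm [-3.024  0.098 -0.469] turn norm [ 0.    -0.    -0.108] open 0.35 grip 30.0 [-1.8 -0.2  6.5]
```

>>> {"name": "arm_command", "arguments": {"rows": [[[0, 0, -0.03, 0, 0, 0, -1], [0, 0, -0.1, 0, 0, 0, -1], [0, 0, -0.2, 0, 0, 0, -1], [0, 0, -0.35, 0, 0, 0, -1], [0, 0, -0.5, 0, 0, 0, -1], [0, 0, -0.65, 0, 0, 0, -1], [0, 0, -0.78, 0, 0, 0, -1], [0, 0, -0.8, 0, 0, 0, -1], [0, 0, -0.8, 0, 0, 0, -1]]]}}

```text
t: 22.05
eef_pos: [520.3, 56.3, 326.5]
tcp_rot: [3.139, -0.0, 1.422]
ft_force: [-0.5, 0.3, -2.8]
opening: 0.351
grip_force: 30.0
```

>>> {"name": "arm_command", "arguments": {"rows": [[[-0.07, 0, 0, 0, 0, 0, -1], [-0.2, 0, 0, 0, 0, 0, -1], [-0.36, 0, 0, 0, 0, 0, -1], [-0.52, 0, 0, 0, 0, 0, -1], [-0.68, 0, 0, 0, 0, 0, -1], [-0.84, 0, 0, 0, 0, 0, -1], [-1, 0, 0, 0, 0, 0, -1]]]}}

```text
t: 22.63
eef_pos: [497.4, -93.6, 323.9]
tcp_rot: [-3.139, -0.0, 1.422]
ft_force: [0.1, -1.0, -2.9]
opening: 0.352
grip_force: 30.0
```

>>> {"name": "arm_command", "arguments": {"rows": [[[-0.16, 0, 0, 0, 0, 0, -1], [-0.32, 0, 0, 0, 0, 0, -1], [-0.5, 0, 0, 0, 0, 0, -1], [-0.66, 0, 0, 0, 0, 0, -1], [-0.82, 0, 0, 0, 0, 0, -1], [-0.95, 0, 0, 0, 0, 0, -1], [-1, 0, 0, 0, 0, 0, -1]]]}}

```text
t: 23.22
eef_pos: [475.0, -243.0, 323.8]
tcp_rot: [-3.14, -0.001, 1.42]
ft_force: [0.8, 0.5, -4.0]
opening: 0.354
grip_force: 30.0
```

>>> {"name": "arm_command", "arguments": {"rows": [[[-0.05, 0, 0, 0, 0, -0.01, -1], [-0.15, 0, 0, 0, 0, -0.02, -1], [-0.3, 0.03, 0, 0, 0, -0.035, -1], [-0.45, 0.06, 0, 0, 0, -0.05, -1], [-0.6, 0.09, 0, 0, 0, -0.065, -1], [-0.75, 0.098, 0, 0, 0, -0.08, -1], [-0.88, 0.098, 0, 0, 0, -0.095, -1], [-0.98, 0.098, 0, 0, 0, -0.108, -1], [-1, 0.098, 0, 0, 0, -0.108, -1], [-1, 0.098, 0, 0, 0, -0.108, -1]]]}}

```text
t: 24.05
eef_pos: [467.6, -391.4, 324.0]
tcp_rot: [-3.141, -0.002, 2.097]
ft_force: [0.3, 1.0, -3.3]
opening: 0.352
grip_force: 30.0
```

```bash
python3 go.py 467.5 -394.5 276 2.1; python3 - <<'E'
from h import *
p,d=grab('scene'); cv2.imwrite('pics/s4.png',cv2.resize(p[40:230,100:350,::-1],None,fx=3,fy=3))
E
```

```text
t 24.05 pos [ 467.6 -391.4  324. ] rot [-3.1412e+00 -2.2000e-03  2.0970e+00] shift mm [-2.7 -1.6 48. ] norm [-0.018 -0.011  0.32 ] turn norm [-0.0001 -0.0003 -0.0005] open 0.35 grip 30.0 [ 0.3  1.  -3.3]
```

View pics/s4.png

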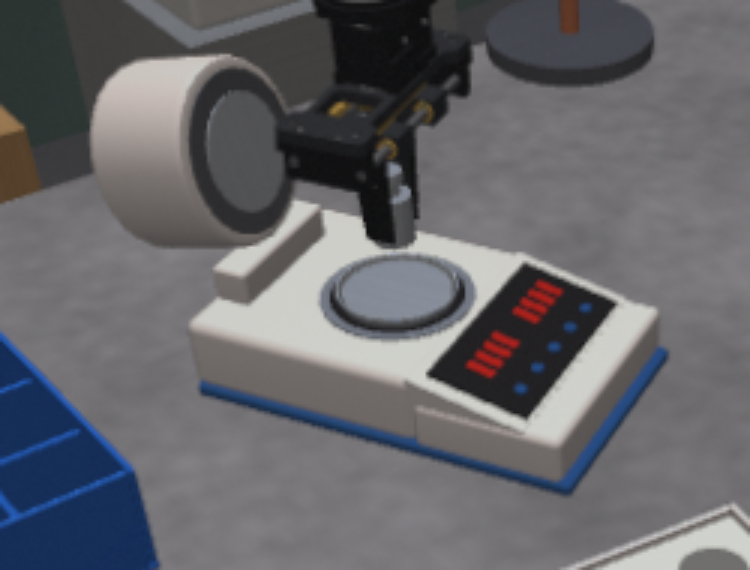

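The crop shows the weight at (403,220) held above the pan, whose centre is at (399,291) (full picture 233,137), and the hood clear of the gripper. I'll check the pan centre by ray from both views.

```bash
python3 - <<'E'
from h import *
print(ray('scene',100+398.5/3-.3,40+290.5/3-.3,76.5)[:2], ray('top',522.5,256.5,76.5)[:2])
p,d=np.load('top.npz')['p'],0
g=cv2.cvtColor(p,cv2.COLOR_RGB2GRAY)[215:298,480:565]
c=cv2.HoughCircles(cv2.resize(g,None,fx=4,fy=4),cv2.HOUGH_GRADIENT,1,20,param1=100,param2=40,minRadius=80,maxRadius=135)
for u,v,r in c[0][:4]: print(r/4,ray('top',480+u/4-.4,215+v/4-.4,77)[:2].round(1))
E
```

```text
[ 464.92863908 -395.49444467] [ 465.20003311 -392.81798101]
31.05 [ 461.5 -393.3]
30.575 [ 470.7 -388.5]
27.475 [ 469.4 -399.5]
```

>>> {"name": "arm_command", "arguments": {"rows": [[[-0.012, -0.017, 0.05, 0, 0, 0, -1], [-0.012, -0.017, 0.12, 0, 0, 0, -1], [-0.012, -0.017, 0.2, 0, 0, 0, -1], [-0.012, -0.017, 0.26, 0, 0, 0, -1], [-0.012, -0.017, 0.29, 0, 0, 0, -1], [-0.012, -0.017, 0.3, 0, 0, 0, -1], [-0.012, -0.017, 0.3, 0, 0, 0, -1], [-0.012, -0.017, 0.3, 0, 0, 0, -1]]]}}

```text
t: 24.77
eef_pos: [466.9, -393.8, 280.5]
tcp_rot: [3.141, 0.0, 2.1]
ft_force: [-0.5, 0.2, -2.7]
opening: 0.354
grip_force: 30.0
```

>>> {"name": "arm_command", "arguments": {"rows": [[[0, 0, 0.007, 0, 0, 0, -1], [0, 0, 0.014, 0, 0, 0, -1], [0, 0, 0.014, 0, 0, 0, -1]]]}}

```text
t: 25.02
eef_pos: [466.8, -393.7, 278.3]
tcp_rot: [3.141, 0.0, 2.1]
ft_force: [0.6, 0.2, -2.8]
opening: 0.354
grip_force: 30.0
```

```bash
python3 go.py 466.3 -394.3 275.7 2.1
```

```text
t 25.02 pos [ 466.8 -393.7  278.3] rot [3.1414e+00 2.0000e-04 2.1001e+00] shift mm [-0.2 -0.7  2.6] norm [-0.002 -0.005  0.018] turn norm [0. 0. 0.] open 0.35 grip 30.0 [ 0.6  0.2 -2.8]
```

>>> {"name": "arm_command", "arguments": {"rows": [[[0, 0, 0.006, 0, 0, 0, -1], [0, 0, 0.012, 0, 0, 0, -1], [0, 0, 0.012, 0, 0, 0, -1], [0, 0, 0.012, 0, 0, 0, -1]]]}}

```text
t: 25.35
eef_pos: [466.8, -393.7, 276.4]
tcp_rot: [3.142, -0.0, 2.1]
ft_force: [1.2, -0.4, -3.8]
opening: 0.354
grip_force: 30.0
```

>>> {"name": "arm_command", "arguments": {"rows": [[[0, 0, 0.003, 0, 0, 0, -1], [0, 0, 0.006, 0, 0, 0, -1], [0, 0, 0.006, 0, 0, 0, -1], [0, 0, 0.006, 0, 0, 0, -1]]]}}

```text
t: 25.68
eef_pos: [466.8, -393.7, 275.7]
tcp_rot: [3.141, 0.0, 2.1]
ft_force: [0.0, 0.2, -0.1]
opening: 0.355
grip_force: 30.0
```

>>> {"name": "arm_command", "arguments": {"rows": [[[0, 0, 0, 0, 0, 0, -0.2], [0, 0, 0, 0, 0, 0, -0.1], [0, 0, 0, 0, 0, 0, 0], [0, 0, 0, 0, 0, 0, 0.1], [0, 0, 0, 0, 0, 0, 0.1], [0, 0, 0, 0, 0, 0, 0.1]]]}}

```text
t: 26.18
eef_pos: [466.8, -393.8, 275.5]
tcp_rot: [3.141, -0.0, 2.1]
ft_force: [-0.3, 0.1, -0.4]
opening: 0.548
grip_force: 0.0
```

>>> {"name": "arm_command", "arguments": {"rows": [[[0, 0, -0.05, 0, 0, 0, 0.1], [0, 0, -0.15, 0, 0, 0, 0.1], [0, 0, -0.3, 0, 0, 0, 0.1], [0, 0, -0.5, 0, 0, 0, 0.1], [0, 0, -0.7, 0, 0, 0, 0.1], [0, 0, -0.75, 0, 0, 0, 0.1], [0, 0, -0.75, 0, 0, 0.015, 0.1], [0, 0, -0.75, 0, 0, 0.03, 0.1]]]}}

```text
t: 26.85
eef_pos: [466.7, -393.6, 389.2]
tcp_rot: [3.141, 0.002, 1.908]
ft_force: [0.4, 0.6, -0.2]
opening: 0.549
grip_force: 0.0
```

```bash
python3 go.py 527.4 264.2 354 1.422; python3 - <<'E'
from m import *
for n in('scene','top'):
    p,d=grab(n); W=cloud(n,d); r=np.hypot(W[...,0]-466.5,W[...,1]+394)
    t=W[(d>0)&(r<45)&(W[...,2]>125)&(W[...,2]<140)]; print(n,len(t),np.median(t[:,2]) if len(t) else 0,circ(t[:,:2]) if len(t)>4 else 0)
    if n=='scene': cv2.imwrite('pics/s5.png',cv2.resize(p[90:200,150:330,::-1],None,fx=4,fy=4))
E
```

```text
t 26.85 pos [ 466.7 -393.6  389.2] rot [3.1408e+00 1.6000e-03 1.9077e+00] shift mm [600.8 274.7  34.5] norm [4.005 1.832 0.23 ] turn norm [0.0002 0.0002 0.0773] open 0.55 grip 0.0 [ 0.4  0.6 -0.2]
scene 71 134.8169028505772 ((466.6854248046875, -391.6307067871094), 14.217419624328613)
top 0 0 0
```

View pics/s5.png

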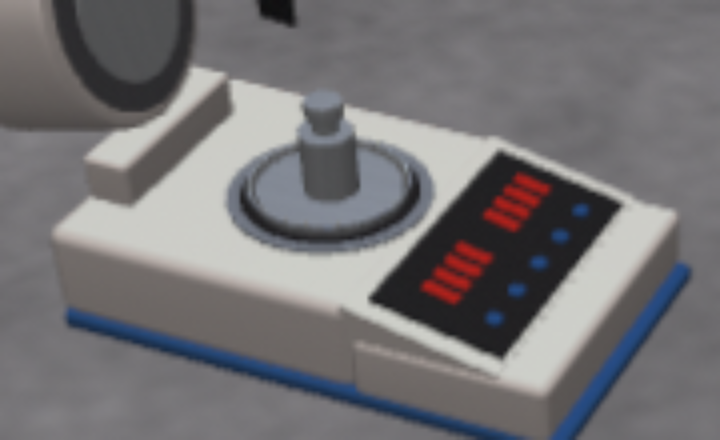

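The weight stands upright at crop (331,150), with its base at (331,185) against a disc centre of (332,188), so it is centred. Now back to the bottles.

>>> {"name": "arm_command", "arguments": {"rows": [[[0.1, 0.05, 0, 0, 0, 0.01, 0.4], [0.25, 0.12, 0, 0, 0, 0.025, 0.4], [0.4, 0.18, 0, 0, 0, 0.04, 0.4], [0.6, 0.27, 0, 0, 0, 0.055, 0.4], [0.8, 0.36, 0, 0, 0, 0.07, 0.4], [1, 0.46, 0, 0, 0, 0.077, 0.4], [1, 0.46, 0, 0, 0, 0.077, 0.4], [1, 0.46, 0, 0, 0, 0.077, 0.4]]]}}

```text
t: 27.62
eef_pos: [481.9, -228.1, 388.2]
tcp_rot: [3.142, 0.0, 1.434]
ft_force: [-0.6, -1.2, -0.3]
opening: 0.698
grip_force: 0.0
```

```bash
python3 go.py 527.4 264.2 354 1.422
```

```text
t 27.62 pos [ 481.9 -228.1  388.2] rot [3.1415 0.     1.4336] shift mm [493.9 -22.3  34.2] norm [ 3.292 -0.148  0.228] turn norm [0.     0.     0.0018] open 0.70 grip 0.0 [-0.6 -1.2 -0.3]
```

>>> {"name": "arm_command", "arguments": {"rows": [[[0.2, 0, 0, 0, 0, 0.001, 0.4], [0.4, 0, 0, 0, 0, 0.001, 0.4], [0.6, 0, 0, 0, 0, 0.001, 0.4], [0.8, 0, 0, 0, 0, 0.001, 0.4], [1, 0, 0, 0, 0, 0.001, 0.4]]]}}

```text
t: 28.03
eef_pos: [503.3, -80.7, 388.0]
tcp_rot: [3.141, 0.0, 1.423]
ft_force: [1.0, -0.1, 1.0]
opening: 0.702
grip_force: 0.0
```

>>> {"name": "arm_command", "arguments": {"rows": [[[0.2, 0, 0, 0, 0, 0, 0.4], [0.4, 0, 0, 0, 0, 0, 0.4], [0.6, 0, 0, 0, 0, 0, 0.4], [0.8, 0, 0, 0, 0, 0, 0.4], [1, 0, 0, 0, 0, 0, 0.4]]]}}

```text
t: 28.45
eef_pos: [526.0, 67.9, 388.0]
tcp_rot: [3.141, 0.0, 1.423]
ft_force: [0.9, 0.8, 0.3]
opening: 0.701
grip_force: 0.0
```

>>> {"name": "arm_command", "arguments": {"rows": [[[0.2, 0, 0, 0, 0, 0, 0.4], [0.4, -0.05, 0, 0, 0, 0, 0.4], [0.6, -0.1, 0, 0, 0, 0, 0.4], [0.8, -0.15, 0, 0, 0, 0, 0.4], [1, -0.15, 0, 0, 0, 0, 0.4], [1, -0.15, 0.1, 0, 0, 0, 0.4], [1, -0.15, 0.2, 0, 0, 0, 0.4], [1, -0.15, 0.2, 0, 0, 0, 0.4]]]}}

```text
t: 29.12
eef_pos: [525.7, 218.8, 355.5]
tcp_rot: [-3.138, 0.002, 1.424]
ft_force: [0.3, 0.1, -1.1]
opening: 0.701
grip_force: 0.0
```

```bash
python3 go.py 527.4 264.2 354 1.422;python3 - <<'E'
from m import *
p,d=grab('top'); caps('top',p,d)
E
```

```text
t 29.12 pos [525.7 218.8 355.5] rot [-3.1381e+00  1.7000e-03  1.4241e+00] shift mm [45.2 -5.   1.4] norm [ 0.301 -0.033  0.009] turn norm [-0.0006  0.0003  0.0003] open 0.70 grip 0.0 [ 0.3  0.1 -1.1]
top red 604 ztop 66.4 ctr 417.3 -310.5 r 66.3 mean [ 416.9 -308.1]
top yellow 1
top green 0
```

>>> {"name": "arm_command", "arguments": {"rows": [[[0.15, -0.01, 0, 0, 0, 0, 0.4], [0.3, -0.033, 0, 0, 0, 0, 0.4], [0.3, -0.033, 0, 0, 0, 0, 0.4], [0.3, -0.033, 0, 0, 0, 0, 0.4], [0.3, -0.033, 0.1, 0, 0, 0, 0.4], [0.3, -0.033, 0.1, 0, 0, 0, 0.4], [0.3, -0.033, 0.1, 0, 0, 0, 0.4]]]}}

```text
t: 29.75
eef_pos: [527.4, 263.5, 343.2]
tcp_rot: [-3.141, 0.001, 1.421]
ft_force: [0.3, 0.1, -0.1]
opening: 0.702
grip_force: 0.0
```

```bash
python3 go.py 527.4 264.2 278.7 1.422
```

```text
t 29.75 pos [527.4 263.5 343.2] rot [-3.1407e+00  5.0000e-04  1.4211e+00] shift mm [ 0.8 -0.1 64.5] norm [ 0.005 -0.001  0.43 ] turn norm [-0.0001  0.0001 -0.0001] open 0.70 grip 0.0 [ 0.3  0.1 -0.1]
```

>>> {"name": "arm_command", "arguments": {"rows": [[[0.004, 0, 0.12, 0, 0, 0, 0.4], [0.004, 0, 0.24, 0, 0, 0, 0.4], [0.004, 0, 0.36, 0, 0, 0, 0.4], [0.004, 0, 0.43, 0, 0, 0, 0.4], [0.004, 0, 0.43, 0, 0, 0, 0.4], [0.004, 0, 0.43, 0, 0, 0, 0.4]]]}}

```text
t: 30.25
eef_pos: [527.6, 264.8, 279.0]
tcp_rot: [-3.141, 0.0, 1.421]
ft_force: [0.4, -0.8, 0.7]
opening: 0.699
grip_force: 0.0
```

>>> {"name": "arm_command", "arguments": {"rows": [[[0, 0, 0, 0, 0, 0, 0.1], [0, 0, 0, 0, 0, 0, -0.1], [0, 0, 0, 0, 0, 0, -0.3], [0, 0, 0, 0, 0, 0, -1], [0, 0, 0, 0, 0, 0, -1], [0, 0, 0, 0, 0, 0, -1], [0, 0, 0, 0, 0, 0, -1], [0, 0, 0, 0, 0, 0, -1]]]}}

```text
t: 30.92
eef_pos: [527.4, 265.1, 279.3]
tcp_rot: [3.141, -0.001, 1.422]
ft_force: [-0.7, -0.1, 6.3]
opening: 0.436
grip_force: 39.9
```

>>> {"name": "arm_command", "arguments": {"rows": [[[0, 0, -0.05, 0, 0, 0, -1], [0, 0, -0.15, 0, 0, 0, -1], [0, 0, -0.3, 0, 0, 0, -1], [0, 0, -0.45, 0, 0, 0, -1], [0, 0, -0.5, 0, 0, 0, -1], [-0.05, 0, -0.5, 0, 0, 0, -1], [-0.2, 0, -0.5, 0, 0, 0, -1], [-0.4, 0, -0.5, 0, 0, 0, -1], [-0.6, 0, -0.5, 0, 0, 0, -1], [-0.8, 0, -0.5, 0, 0, 0, -1]]]}}

```text
t: 31.75
eef_pos: [508.6, 144.8, 352.2]
tcp_rot: [-3.14, 0.001, 1.422]
ft_force: [0.7, -0.2, -1.7]
opening: 0.439
grip_force: 37.9
```

>>> {"name": "arm_command", "arguments": {"rows": [[[-0.2, -0.06, 0, 0, 0, 0, -1], [-0.4, -0.12, 0, 0, 0, 0, -1], [-0.6, -0.18, 0, 0, 0, 0, -1], [-0.8, -0.24, 0, 0, 0, 0, -1], [-1, -0.3, 0, 0, 0, 0, -1]]]}}

```text
t: 32.17
eef_pos: [441.2, 3.3, 352.5]
tcp_rot: [-3.14, 0.0, 1.422]
ft_force: [-0.1, -0.2, -1.3]
opening: 0.438
grip_force: 37.9
```

>>> {"name": "arm_command", "arguments": {"rows": [[[-0.15, 0, 0, 0, 0, 0, -1], [-0.25, 0, 0, 0, 0, 0, -1], [-0.3, 0, 0, 0, 0, 0, -1], [-0.3, 0, 0, 0, 0, 0, -1], [-0.3, 0, 0.1, 0, 0, 0, -1], [-0.3, 0, 0.2, 0, 0, 0, -1], [-0.3, 0, 0.3, 0, 0, 0, -1], [-0.3, 0, 0.4, 0, 0, 0, -1], [-0.3, 0, 0.4, 0, 0, 0, -1], [-0.3, 0, 0.4, 0, 0, 0, -1]]]}}

```text
t: 33.0
eef_pos: [436.0, -39.2, 293.0]
tcp_rot: [-3.139, -0.0, 1.422]
ft_force: [0.0, -1.1, -0.8]
opening: 0.44
grip_force: 37.9
```

```bash
python3 go.py 436.2 -40.5 279.6 1.422
```

```text
t 33.0 pos [436.  -39.2 293. ] rot [-3.1394e+00 -4.0000e-04  1.4223e+00] shift mm [-1.3  0.4 13.4] norm [-0.009  0.003  0.09 ] turn norm [-0.0003 -0.0001  0.0001] open 0.44 grip 37.9 [ 0.  -1.1 -0.8]
```

>>> {"name": "arm_command", "arguments": {"rows": [[[-0.003, 0, 0.04, 0, 0, 0, -1], [-0.004, 0, 0.07, 0, 0, 0, -1], [-0.004, 0, 0.085, 0, 0, 0, -1], [-0.004, 0, 0.088, 0, 0, 0, -1], [-0.004, 0, 0.088, 0, 0, 0, -1], [-0.004, 0, 0.088, 0, 0, 0, -1]]]}}

```text
t: 33.5
eef_pos: [435.9, -40.4, 280.5]
tcp_rot: [3.141, -0.0, 1.422]
ft_force: [-1.0, -1.2, -1.7]
opening: 0.437
grip_force: 37.9
```

```bash
python3 go.py 436.2 -39.8 279.4 1.422
```

```text
t 33.5 pos [435.9 -40.4 280.5] rot [ 3.1412 -0.      1.4215] shift mm [0.7 0.2 1.1] norm [0.004 0.001 0.008] turn norm [ 0.0001 -0.     -0.0001] open 0.44 grip 37.9 [-1.  -1.2 -1.7]
```

>>> {"name": "arm_command", "arguments": {"rows": [[[0.003, 0, 0.003, 0, 0, 0, -1], [0.003, 0, 0.006, 0, 0, 0, -1], [0.003, 0, 0.006, 0, 0, 0, -1]]]}}

```text
t: 33.75
eef_pos: [435.9, -40.0, 280.2]
tcp_rot: [3.141, 0.0, 1.422]
ft_force: [-3.1, -0.9, 11.2]
opening: 0.434
grip_force: 38.9
```

>>> {"name": "arm_command", "arguments": {"rows": [[[0, 0, 0, 0, 0, 0, 0], [0, 0, 0, 0, 0, 0, 0.2], [0, 0, 0, 0, 0, 0, 0.4], [0, 0, 0, 0, 0, 0, 0.4], [0, 0, 0, 0, 0, 0, 0.4]]]}}

```text
t: 34.17
eef_pos: [435.9, -39.9, 279.5]
tcp_rot: [-3.141, -0.0, 1.422]
ft_force: [-0.0, 0.8, 0.5]
opening: 0.685
grip_force: 0.0
```

```bash
python3 go.py 538.5 328.3 354 1.422
```

```text
t 34.17 pos [435.9 -39.9 279.5] rot [-3.1415e+00 -1.0000e-04  1.4215e+00] shift mm [379.4  46.7 -74.5] norm [ 2.529  0.311 -0.497] turn norm [-0.     -0.     -0.0001] open 0.68 grip 0.0 [-0.   0.8  0.5]
```

>>> {"name": "arm_command", "arguments": {"rows": [[[0, 0, -0.1, 0, 0, 0, 0.4], [0, 0, -0.25, 0, 0, 0, 0.4], [0, 0, -0.4, 0, 0, 0, 0.4], [0, 0, -0.5, 0, 0, 0, 0.4], [0.2, 0, -0.5, 0, 0, 0, 0.4], [0.4, 0, -0.5, 0, 0, 0, 0.4], [0.6, 0, -0.5, 0, 0, 0, 0.4], [0.8, 0, -0.5, 0, 0, 0, 0.4]]]}}

```text
t: 34.83
eef_pos: [453.6, 79.9, 354.5]
tcp_rot: [-3.142, -0.0, 1.421]
ft_force: [1.0, -0.9, -0.1]
opening: 0.699
grip_force: 0.0
```

>>> {"name": "arm_command", "arguments": {"rows": [[[0.2, 0.06, 0, 0, 0, 0, 0.4], [0.4, 0.12, 0, 0, 0, 0, 0.4], [0.6, 0.18, 0, 0, 0, 0, 0.4], [0.8, 0.24, 0, 0, 0, 0, 0.4], [1, 0.311, 0, 0, 0, 0, 0.4]]]}}

```text
t: 35.25
eef_pos: [522.3, 221.8, 354.3]
tcp_rot: [-3.141, 0.0, 1.422]
ft_force: [0.1, 0.0, 0.4]
opening: 0.701
grip_force: 0.0
```

>>> {"name": "arm_command", "arguments": {"rows": [[[0.2, 0, 0, 0, 0, 0, 0.4], [0.4, 0, 0, 0, 0, 0, 0.4], [0.6, 0, 0, 0, 0, 0, 0.4], [0.729, 0, 0, 0, 0, 0, 0.4], [0.729, 0, 0.05, 0, 0, 0, 0.4], [0.729, 0, 0.05, 0, 0, 0, 0.4], [0.729, 0, 0.05, 0, 0, 0, 0.4]]]}}

```text
t: 35.83
eef_pos: [538.2, 327.7, 346.2]
tcp_rot: [-3.14, 0.001, 1.422]
ft_force: [0.2, -0.2, 0.7]
opening: 0.7
grip_force: 0.0
```

```bash
python3 go.py 538.5 328.3 279 1.422; python3 - <<'E'
from m import *
for n in('top','scene'):
    p,d=grab(n); caps(n,p,d)
E
```

```text
t 35.83 pos [538.2 327.7 346.2] rot [-3.1400e+00  1.2000e-03  1.4216e+00] shift mm [ 0.7  0.3 67.2] norm [0.005 0.002 0.448] turn norm [-0.0003  0.0002 -0.0001] open 0.70 grip 0.0 [ 0.2 -0.2  0.7]
top red 1169 ztop 125.2 ctr 537.3 326.8 r 20.8 mean [536.9 326.7]
top yellow 137 ztop 125.2 ctr 544.8 377.4 r 15.6 mean [543.1 375. ]
top green 441 ztop 126.0 ctr 435.0 -40.8 r 19.8 mean [434.7 -40.9]
scene red 972 ztop 125.4 ctr 546.1 328.8 r 29.7 mean [538.5 328.7]
scene yellow 856 ztop 125.6 ctr 545.2 387.6 r 22.2 mean [546.4 387.5]
scene green 412 ztop 125.9 ctr 436.0 -42.6 r 22.3 mean [436.8 -40.9]
```

>>> {"name": "arm_command", "arguments": {"rows": [[[0, 0, 0.12, 0, 0, 0, 0.4], [0, 0, 0.24, 0, 0, 0, 0.4], [0, 0, 0.36, 0, 0, 0, 0.4], [0, 0, 0.447, 0, 0, 0, 0.4], [0, 0, 0.447, 0, 0, 0, 0.4], [0, 0, 0.447, 0, 0, 0, 0.4]]]}}

```text
t: 36.43
eef_pos: [538.7, 327.6, 280.1]
tcp_rot: [-3.141, 0.0, 1.421]
ft_force: [0.3, -0.3, 0.8]
opening: 0.7
grip_force: 0.0
```

>>> {"name": "arm_command", "arguments": {"rows": [[[0, 0, 0, 0, 0, 0, 0.1], [0, 0, 0, 0, 0, 0, -0.1], [0, 0, 0, 0, 0, 0, -0.3], [0, 0, 0, 0, 0, 0, -1], [0, 0, 0, 0, 0, 0, -1], [0, 0, 0, 0, 0, 0, -1], [0, 0, 0, 0, 0, 0, -1], [0, 0, 0, 0, 0, 0, -1]]]}}

```text
t: 37.1
eef_pos: [538.5, 328.3, 280.5]
tcp_rot: [3.141, -0.001, 1.422]
ft_force: [-0.3, -0.8, 6.4]
opening: 0.437
grip_force: 30.0
```

>>> {"name": "arm_command", "arguments": {"rows": [[[0, 0, -0.05, 0, 0, 0, -1], [0, 0, -0.15, 0, 0, 0, -1], [0, 0, -0.3, 0, 0, 0, -1], [0, 0, -0.45, 0, 0, 0, -1], [0, 0, -0.5, 0, 0, 0, -1], [-0.05, 0, -0.5, 0, 0, 0, -1], [-0.2, 0, -0.5, 0, 0, 0, -1], [-0.4, 0, -0.5, 0, 0, 0, -1], [-0.6, 0, -0.5, 0, 0, 0, -1], [-0.8, 0, -0.5, 0, 0, 0, -1]]]}}

```text
t: 37.93
eef_pos: [519.7, 208.1, 353.4]
tcp_rot: [-3.139, 0.001, 1.422]
ft_force: [0.6, 0.6, -1.9]
opening: 0.439
grip_force: 30.0
```

>>> {"name": "arm_command", "arguments": {"rows": [[[-0.2, -0.06, 0, 0, 0, 0, -1], [-0.4, -0.12, 0, 0, 0, 0, -1], [-0.6, -0.18, 0, 0, 0, 0, -1], [-0.8, -0.24, 0, 0, 0, 0, -1], [-1, -0.3, 0, 0, 0, 0, -1]]]}}

```text
t: 38.35
eef_pos: [452.3, 66.5, 353.7]
tcp_rot: [-3.14, 0.0, 1.422]
ft_force: [0.9, -0.1, -1.4]
opening: 0.437
grip_force: 30.0
```

>>> {"name": "arm_command", "arguments": {"rows": [[[-0.15, 0, 0, 0, 0, 0, -1], [-0.25, 0, 0, 0, 0, 0, -1], [-0.3, 0, 0, 0, 0, 0, -1], [-0.3, 0, 0, 0, 0, 0, -1], [-0.3, 0, 0.1, 0, 0, 0, -1], [-0.3, 0, 0.2, 0, 0, 0, -1], [-0.3, 0, 0.3, 0, 0, 0, -1], [-0.3, 0, 0.4, 0, 0, 0, -1], [-0.3, 0, 0.4, 0, 0, 0, -1], [-0.3, 0, 0.4, 0, 0, 0, -1]]]}}

```text
t: 39.18
eef_pos: [447.2, 24.1, 294.3]
tcp_rot: [-3.139, -0.0, 1.422]
ft_force: [0.1, 0.6, -0.4]
opening: 0.44
grip_force: 30.0
```

```bash
python3 go.py 447.5 23.6 280 1.422
```

```text
t 39.18 pos [447.2  24.1 294.3] rot [-3.1394 -0.      1.4223] shift mm [-0.4  0.4 14.3] norm [-0.003  0.003  0.096] turn norm [-0.0003 -0.      0.0001] open 0.44 grip 30.0 [ 0.1  0.6 -0.4]
```

>>> {"name": "arm_command", "arguments": {"rows": [[[0, 0, 0.04, 0, 0, 0, -1], [0, 0.002, 0.065, 0, 0, 0, -1], [0, 0.002, 0.075, 0, 0, 0, -1], [0, 0.002, 0.08, 0, 0, 0, -1], [0, 0.002, 0.08, 0, 0, 0, -1], [0, 0.002, 0.08, 0, 0, 0, -1]]]}}

```text
t: 39.68
eef_pos: [447.4, 23.4, 283.1]
tcp_rot: [3.141, -0.0, 1.422]
ft_force: [0.2, 0.0, -2.1]
opening: 0.438
grip_force: 30.0
```

>>> {"name": "arm_command", "arguments": {"rows": [[[0, 0, 0.002, 0, 0, 0, -1], [0, 0, 0.004, 0, 0, 0, -1], [0, 0, 0.004, 0, 0, 0, -1]]]}}

```text
t: 39.93
eef_pos: [447.4, 23.4, 282.4]
tcp_rot: [3.141, -0.0, 1.422]
ft_force: [-1.7, -0.1, -1.5]
opening: 0.439
grip_force: 30.0
```

>>> {"name": "arm_command", "arguments": {"rows": [[[0, 0, 0.003, 0, 0, 0, -1], [0, 0, 0.006, 0, 0, 0, -1], [0, 0, 0.006, 0, 0, 0, -1], [0, 0, 0.006, 0, 0, 0, -1]]]}}

```text
t: 40.27
eef_pos: [447.5, 23.4, 281.5]
tcp_rot: [3.141, -0.0, 1.422]
ft_force: [0.3, 0.6, 0.6]
opening: 0.441
grip_force: 30.0
```

>>> {"name": "arm_command", "arguments": {"rows": [[[0, 0, 0.001, 0, 0, 0, -1], [0, 0, 0.002, 0, 0, 0, -1], [0, 0, 0.002, 0, 0, 0, 0], [0, 0, 0.002, 0, 0, 0, 0.2], [0, 0, 0.002, 0, 0, 0, 0.4], [0, 0, 0.002, 0, 0, 0, 0.4], [0, 0, 0.002, 0, 0, 0, 0.4]]]}}

```text
t: 40.85
eef_pos: [447.4, 23.4, 281.1]
tcp_rot: [-3.142, -0.0, 1.422]
ft_force: [-0.1, 0.2, -0.6]
opening: 0.685
grip_force: 0.0
```

```bash
python3 go.py 546 387.8 354 1.422
```

```text
t 40.85 pos [447.4  23.4 281.1] rot [-3.1415e+00 -1.0000e-04  1.4216e+00] shift mm [375.   43.3 -72.9] norm [ 2.5    0.289 -0.486] turn norm [-0.     -0.     -0.0001] open 0.69 grip 0.0 [-0.1  0.2 -0.6]
```

>>> {"name": "arm_command", "arguments": {"rows": [[[0, 0, -0.1, 0, 0, 0, 0.4], [0, 0, -0.25, 0, 0, 0, 0.4], [0, 0, -0.4, 0, 0, 0, 0.4], [0, 0, -0.49, 0, 0, 0, 0.4], [0.2, 0, -0.49, 0, 0, 0, 0.4], [0.4, 0, -0.49, 0, 0, 0, 0.4], [0.6, 0, -0.49, 0, 0, 0, 0.4], [0.8, 0, -0.49, 0, 0, 0, 0.4]]]}}

```text
t: 41.52
eef_pos: [465.2, 143.3, 354.8]
tcp_rot: [3.141, -0.0, 1.421]
ft_force: [-0.4, -0.5, 0.1]
opening: 0.7
grip_force: 0.0
```

>>> {"name": "arm_command", "arguments": {"rows": [[[0.2, 0.06, 0, 0, 0, 0, 0.4], [0.4, 0.12, 0, 0, 0, 0, 0.4], [0.6, 0.18, 0, 0, 0, 0, 0.4], [0.8, 0.24, 0, 0, 0, 0, 0.4], [1, 0.289, 0, 0, 0, 0, 0.4]]]}}

```text
t: 41.93
eef_pos: [530.9, 285.5, 354.5]
tcp_rot: [-3.141, 0.0, 1.422]
ft_force: [0.6, -0.1, 0.1]
opening: 0.7
grip_force: 0.0
```

>>> {"name": "arm_command", "arguments": {"rows": [[[0.2, 0, 0, 0, 0, 0, 0.4], [0.4, 0, 0, 0, 0, 0, 0.4], [0.6, 0, 0, 0, 0, 0, 0.4], [0.7, 0, 0, 0, 0, 0, 0.4], [0.7, 0, 0.05, 0, 0, 0, 0.4], [0.7, 0, 0.05, 0, 0, 0, 0.4], [0.7, 0, 0.05, 0, 0, 0, 0.4], [0.7, 0, 0.05, 0, 0, 0, 0.4]]]}}

```text
t: 42.6
eef_pos: [546.1, 386.8, 347.1]
tcp_rot: [-3.141, 0.0, 1.421]
ft_force: [-0.2, -0.1, -0.4]
opening: 0.701
grip_force: 0.0
```

```bash
python3 go.py 546 387.8 279.3 1.422
```

```text
t 42.6 pos [546.1 386.8 347.1] rot [-3.1412e+00  4.0000e-04  1.4207e+00] shift mm [ 1.  -0.2 67.8] norm [ 0.007 -0.002  0.452] turn norm [-0.0001  0.0001 -0.0002] open 0.70 grip 0.0 [-0.2 -0.1 -0.4]
```

>>> {"name": "arm_command", "arguments": {"rows": [[[0.002, 0, 0.12, 0, 0, 0, 0.4], [0.002, 0, 0.24, 0, 0, 0, 0.4], [0.002, 0, 0.36, 0, 0, 0, 0.4], [0.002, 0, 0.452, 0, 0, 0, 0.4], [0.002, 0, 0.452, 0, 0, 0, 0.4], [0.002, 0, 0.452, 0, 0, 0, 0.4]]]}}

```text
t: 43.1
eef_pos: [546.3, 387.4, 279.5]
tcp_rot: [-3.141, 0.0, 1.421]
ft_force: [-0.4, 0.7, 1.3]
opening: 0.702
grip_force: 0.0
```

>>> {"name": "arm_command", "arguments": {"rows": [[[0, 0, 0, 0, 0, 0, 0.1], [0, 0, 0, 0, 0, 0, -0.1], [0, 0, 0, 0, 0, 0, -0.3], [0, 0, 0, 0, 0, 0, -1], [0, 0, 0, 0, 0, 0, -1], [0, 0, 0, 0, 0, 0, -1], [0, 0, 0, 0, 0, 0, -1], [0, 0, 0, 0, 0, 0, -1]]]}}

```text
t: 43.77
eef_pos: [546.1, 388.2, 280.0]
tcp_rot: [3.141, -0.001, 1.422]
ft_force: [-1.1, -0.8, 6.7]
opening: 0.438
grip_force: 30.0
```

>>> {"name": "arm_command", "arguments": {"rows": [[[0, 0, -0.05, 0, 0, 0, -1], [0, 0, -0.15, 0, 0, 0, -1], [0, 0, -0.3, 0, 0, 0, -1], [0, 0, -0.45, 0, 0, 0, -1], [0, 0, -0.5, 0, 0, 0, -1], [-0.05, 0, -0.5, 0, 0, 0, -1], [-0.2, 0, -0.5, 0, 0, 0, -1], [-0.4, 0, -0.5, 0, 0, 0, -1], [-0.6, 0, -0.5, 0, 0, 0, -1], [-0.8, 0, -0.5, 0, 0, 0, -1]]]}}

```text
t: 44.6
eef_pos: [527.3, 267.8, 352.7]
tcp_rot: [-3.139, 0.001, 1.422]
ft_force: [0.3, -0.0, -1.6]
opening: 0.438
grip_force: 30.0
```

>>> {"name": "arm_command", "arguments": {"rows": [[[-0.2, -0.06, 0, 0, 0, 0, -1], [-0.4, -0.12, 0, 0, 0, 0, -1], [-0.6, -0.18, 0, 0, 0, 0, -1], [-0.8, -0.24, 0, 0, 0, 0, -1], [-1, -0.3, 0, 0, 0, 0, -1]]]}}

```text
t: 45.02
eef_pos: [460.0, 126.2, 353.1]
tcp_rot: [-3.14, 0.001, 1.422]
ft_force: [0.4, -0.4, -1.3]
opening: 0.437
grip_force: 30.0
```

>>> {"name": "arm_command", "arguments": {"rows": [[[-0.15, 0, 0, 0, 0, 0, -1], [-0.25, 0, 0, 0, 0, 0, -1], [-0.3, 0, 0, 0, 0, 0, -1], [-0.3, 0, 0, 0, 0, 0, -1], [-0.3, 0, 0.1, 0, 0, 0, -1], [-0.3, 0, 0.2, 0, 0, 0, -1], [-0.3, 0, 0.3, 0, 0, 0, -1], [-0.3, 0, 0.4, 0, 0, 0, -1], [-0.3, 0, 0.4, 0, 0, 0, -1], [-0.3, 0, 0.4, 0, 0, 0, -1]]]}}

```text
t: 45.85
eef_pos: [454.8, 83.9, 293.7]
tcp_rot: [-3.14, 0.0, 1.422]
ft_force: [0.2, -0.2, -1.3]
opening: 0.438
grip_force: 30.0
```

```bash
python3 go.py 454.6 83.2 280 1.422
```

```text
t 45.85 pos [454.8  83.9 293.7] rot [-3.1396e+00  2.0000e-04  1.4223e+00] shift mm [-0.7 -0.1 13.7] norm [-0.005 -0.001  0.092] turn norm [-0.0003  0.      0.    ] open 0.44 grip 30.0 [ 0.2 -0.2 -1.3]
```

>>> {"name": "arm_command", "arguments": {"rows": [[[0, 0, 0.04, 0, 0, 0, -1], [0, 0, 0.065, 0, 0, 0, -1], [0, 0, 0.075, 0, 0, 0, -1], [0, 0, 0.08, 0, 0, 0, -1], [0, 0, 0.08, 0, 0, 0, -1], [0, 0, 0.08, 0, 0, 0, -1]]]}}

```text
t: 46.35
eef_pos: [454.8, 83.3, 282.5]
tcp_rot: [3.141, -0.0, 1.422]
ft_force: [-0.2, -0.7, -1.6]
opening: 0.436
grip_force: 30.0
```

>>> {"name": "arm_command", "arguments": {"rows": [[[0, 0, 0.002, 0, 0, 0, -1], [0, 0, 0.004, 0, 0, 0, -1], [0, 0, 0.004, 0, 0, 0, -1]]]}}

```text
t: 46.6
eef_pos: [454.7, 83.3, 281.8]
tcp_rot: [3.141, -0.0, 1.422]
ft_force: [0.1, 1.2, -1.9]
opening: 0.435
grip_force: 30.0
```

>>> {"name": "arm_command", "arguments": {"rows": [[[0, 0, 0.002, 0, 0, 0, -1], [0, 0, 0.003, 0, 0, 0, -1], [0, 0, 0.003, 0, 0, 0, -1], [0, 0, 0.003, 0, 0, 0, -1]]]}}

```text
t: 46.93
eef_pos: [454.8, 83.3, 281.3]
tcp_rot: [3.142, -0.0, 1.421]
ft_force: [-0.7, -0.3, -1.2]
opening: 0.438
grip_force: 30.0
```

>>> {"name": "arm_command", "arguments": {"rows": [[[0, 0, 0.002, 0, 0, 0, -1], [0, 0, 0.004, 0, 0, 0, -1], [0, 0, 0.004, 0, 0, 0, -1], [0, 0, 0.004, 0, 0, 0, -1]]]}}

```text
t: 47.27
eef_pos: [454.7, 83.3, 280.9]
tcp_rot: [3.141, -0.0, 1.422]
ft_force: [-1.2, 0.1, 5.1]
opening: 0.44
grip_force: 30.0
```

Contact. I release, rise well clear and look.

>>> {"name": "arm_command", "arguments": {"rows": [[[0, 0, 0, 0, 0, 0, 0], [0, 0, 0, 0, 0, 0, 0.2], [0, 0, 0, 0, 0, 0, 0.4], [0, 0, 0, 0, 0, 0, 0.4], [0, 0, 0, 0, 0, 0, 0.4], [0, 0, -0.1, 0, 0, 0, 0.4], [0, 0, -0.3, 0, 0, 0, 0.4], [0, 0, -0.5, 0, 0, 0, 0.4], [0, 0, -0.6, 0, 0, 0, 0.4], [0, 0, -0.6, 0, 0, 0, 0.4]]]}}

```text
t: 48.1
eef_pos: [455.0, 83.3, 373.6]
tcp_rot: [3.136, -0.001, 1.422]
ft_force: [0.6, -0.4, 0.0]
opening: 0.703
grip_force: 0.0
```

>>> {"name": "arm_command", "arguments": {"rows": [[[0.2, 0, 0, 0, 0, 0, 0.4], [0.4, 0, 0, 0, 0, 0, 0.4], [0.6, 0, 0, 0, 0, 0, 0.4], [0.8, 0, 0, 0, 0, 0, 0.4], [1, 0, 0, 0, 0, 0, 0.4]]]}}

```text
t: 48.52
eef_pos: [477.0, 233.0, 369.5]
tcp_rot: [-3.14, 0.001, 1.421]
ft_force: [0.2, -0.7, -0.3]
opening: 0.698
grip_force: 0.0
```

>>> {"name": "arm_command", "arguments": {"rows": [[[0.2, 0, 0, 0, 0, 0, 0.4], [0.4, 0, 0, 0, 0, 0, 0.4], [0.6, 0, 0, 0, 0, 0, 0.4], [0.8, 0, 0, 0, 0, 0, 0.4], [0.9, 0, 0, 0, 0, 0, 0.4], [0.9, 0, 0, 0, 0, 0, 0.4]]]}}

```text
t: 49.02
eef_pos: [497.0, 367.6, 368.9]
tcp_rot: [-3.141, 0.0, 1.424]
ft_force: [-0.6, -0.6, 0.1]
opening: 0.7
grip_force: 0.0
```

```bash
python3 - <<'E'
from m import *
for n in('top','scene'):
    p,d=grab(n); caps(n,p,d); W=cloud(n,d); r=np.hypot(W[...,0]-507,W[...,1]+35.4)
    t=W[(d>0)&(r<40)&(W[...,2]>31)&(W[...,2]<40)]; print(n,'crucible',circ(t[:,:2]))
    r=np.hypot(W[...,0]-466,W[...,1]+394); t=W[(d>0)&(r<40)&(W[...,2]>130)&(W[...,2]<140)]; print(n,'weight',len(t),circ(t[:,:2]) if len(t)>4 else 0)
    cv2.imwrite('pics/%s9.png'%n,p[...,::-1])
E
```

```text
top red 1059 ztop 126.1 ctr 446.3 22.0 r 20.3 mean [446.1  22.4]
top yellow 500 ztop 126.2 ctr 453.7 82.8 r 20.6 mean [453.3  82.7]
top green 441 ztop 126.0 ctr 434.5 -41.1 r 20.0 mean [434.7 -40.9]
top crucible ((507.2718505859375, -35.20244216918945), 18.63018226623535)
top weight 147 ((466.2483215332031, -391.166015625), 11.537978172302246)
scene red 725 ztop 125.9 ctr 447.7 21.7 r 21.6 mean [448.3  22.1]
scene yellow 512 ztop 125.9 ctr 453.8 82.5 r 22.0 mean [455.2  83.2]
scene green 404 ztop 126.1 ctr 437.1 -42.2 r 21.5 mean [436.7 -41. ]
scene crucible ((509.7023620605469, -36.582237243652344), 21.177608489990234)
scene weight 59 ((466.3382568359375, -394.2754821777344), 12.980009078979492)
```

View pics/scene9.png

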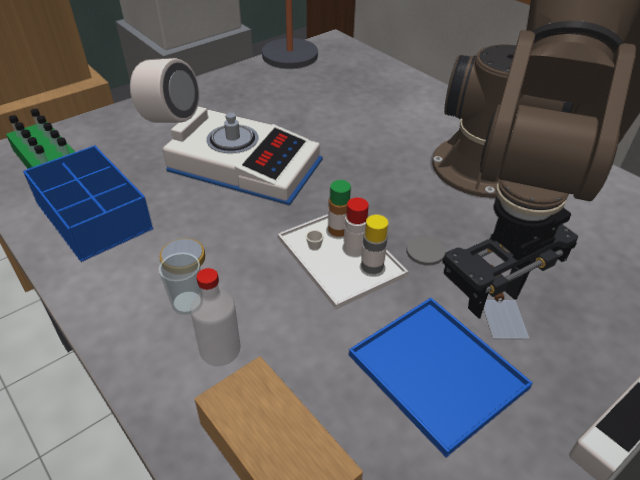

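The picture shows green (340,193), red (357,211) and yellow (376,228) back on their spots within 1 mm. The weight is upright in the pan (232,128), the crucible (314,239) is unmoved and the arm is clear.

```bash
python3 -c "from cell import *; print(job_done())"
```

```text
the job is handed in; nothing more can be done
None
```

The job is handed in: the check weight stands upright within about 3 mm of the pan's centre, all three bottles are back on their spots to within about 1 mm, the crucible hasn't moved, and it took about 49 s of the 141 s allowed.

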